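# Repack a returned mirror's accessories

### The job

Repack this returned mirror's accessories: first take the bulb out of the adapter's pocket and set it down gently, without dropping it, in the yellow bin, then seat the power adapter flat and fully home in that keyed pocket of the insert. Also, before or after, seat the round magnifying mirror, grip upwards, flat and fully home in the round pocket, and put the loose plug head in the blue bin. Leave the other things on the bench where they are.

Things in the scene. Friction and masses are not known exactly. Their poses are not given: they have to be found in the camera images.
- insert: Fixed packing insert, grey moulded plastic in a cardboard rim, 116 (x) x 228 (y) x 20 mm; origin: centre of its underside, z up. Two pockets with blue floors open at its top face, 20 mm above the bench: a keyed one on its +y half and a round one on its -y half.
- adapter_pocket (a point): Centre of the floor of the keyed pocket's rectangular part, 6 mm above the bench, axes as the insert's. The part is 66 (x) x 46 (y) mm and 14 mm deep; a key slot of the same depth, 20 mm wide (y), runs on from its +x side for 16 mm, midway in y. 2 mm clearance on each side of the adapter and of its stub.
- mirror_pocket (a point): Centre of the floor of the round pocket, 10 mm above the bench: 77 mm across, 10 mm deep (2.5 mm clearance all round the magnifier), with a 3 mm chamfer at its mouth.
- bulb: Globe bulb that starts standing on its metal collar in the keyed pocket: steel collar 38 mm across and 26 mm high, white globe 46 mm across whose centre is 42 mm above the origin (65 mm tall in all). Origin: centre of the underside. About 50 g.
- adapter: Black power adapter block, 62 (x) x 42 (y) x 36 (z) mm, with an orange socket stub 16 mm wide and 14 mm high (2 to 16 mm above its underside) that sticks out 14 mm from the middle of its +x face and must go into the key slot (so its +x points as the insert's +x). Starts upright on the bench; origin: centre of the block's underside. 100 to 200 g.
- magnifier: Round magnifying mirror lying face down: silver disc 72 mm across, 12 mm thick, with an upright black grip 24 mm across and 26 mm high in the middle of its white back (38 mm tall in all). Origin: centre of the underside. About 90 g.
- plug: Black plug head lying on the bench, block 40 (x) x 32 (y) x 24 (z) mm with two brass pins 19 mm long on its +x face. Origin: centre of the block's underside. About 40 g.
- bulb_bin: Fixed yellow open bin, for bulbs, 150 x 150 x 60 mm, walls and floor 4 mm thick; origin: centre of its underside. It and the blue bin may swap places.
- plug_bin: Fixed blue open bin, for plug heads, 150 x 150 x 60 mm, walls and floor 4 mm thick; origin: centre of its underside.
- tape: Bystander, to be left alone: roll of pale tan packing tape lying flat, 100 mm across, 48 mm high. Origin: centre of its underside.
- labels: Bystander, to be left alone: small roll of white paper labels lying flat, 64 mm across, 35 mm high. Origin: centre of its underside.
- knife: Bystander, to be left alone: shut red utility knife lying flat, 145 x 20 x 15 mm, long along its x. Origin: centre of its underside.
- carton: Bystander, to be left alone: small closed cardboard box, 80 x 60 x 50 mm. Origin: centre of its underside.
- marker: Bystander, to be left alone: white marker pen with a green cap, lying, 130 mm long along its x, 14 mm thick. Origin: centre of its underside.

How it is judged (in metres and radians):
On the way, in this order (a step that is already met when the one before it is completed fails the run):
1. the bulb is in the yellow bin, let go of (x of bulb in the frame of bulb_bin between -0.073 and 0.073 m and y of bulb in the frame of bulb_bin between -0.073 and 0.073 m and z of bulb in the frame of bulb_bin below 0.035 m and contact force between the fingers and bulb below 0.05 N), for 0.2 s.
2. the adapter is seated in the keyed pocket, let go of (x of adapter in the frame of adapter_pocket between -0.005 and 0.005 m and y of adapter in the frame of adapter_pocket between -0.005 and 0.005 m and z of adapter in the frame of adapter_pocket below 0.003 m and angle between adapter's own z axis and vertical below 0.06 rad and angle between the x axis of adapter and the x axis of insert, either way round below 0.12 rad and contact force between the fingers and adapter below 0.05 N), for 0.2 s.
At the end, for the whole second after the job is handed in: Adapter and magnifier lie on their pockets' floors (within 3 mm of it, 5 mm of its centre, tilt under 0.06 rad; adapter square within 0.12 rad); bulb in the yellow bin (origin under 35 mm above its underside), plug head in the blue bin (under 45 mm); all four released and at rest (all of step 1 and all of step 2 and horizontal distance between magnifier and mirror_pocket below 0.005 m and z of magnifier in the frame of mirror_pocket below 0.003 m and angle between magnifier's own z axis and vertical below 0.06 rad and x of plug in the frame of plug_bin between -0.073 and 0.073 m and y of plug in the frame of plug_bin between -0.073 and 0.073 m and z of plug in the frame of plug_bin below 0.045 m and contact force between the fingers and magnifier below 0.05 N and contact force between the fingers and plug below 0.05 N and linear speed of each of bulb, adapter, magnifier, plug below 0.03 m/s); the robot touches nothing.
It fails at once if the bulb is dropped: free of the fingers with its origin more than 35 mm above the underside of the yellow bin, over that bin (x of bulb in the frame of bulb_bin between -0.073 and 0.073 m and y of bulb in the frame of bulb_bin between -0.073 and 0.073 m and z of bulb in the frame of bulb_bin above 0.035 m and contact force between the fingers and bulb below 0.01 N).
It fails at once if another thing on the bench is moved by more than 40 mm (distance of any of tape, labels, knife, carton, marker from where it was at the start of the episode above 0.04 m).
It also fails if it takes over 72 s, if anything falls off the work surface, if the arm or the gripper's body presses on something with over 40 N, if the wrist force passes 120 N, or if a joint passes its speed limit or range.

### The arm

A 6-joint arm with a two-finger parallel gripper is mounted at the origin on the work surface. World frame = base frame: x ahead of the robot, y to its left, z up, the work surface at z = 0. Lengths are in mm, angles in rad, forces in N, time in s.
With the tool pointing down it reaches from about 275 to 1000 mm from the base axis. Payload 8.4 kg.
Tool frame: the origin (TCP) lies at the very end of the fingers, on their centre line; the grasp point (between the pads) lies 19 mm behind it; z points along the fingers, y is the direction in which the jaws open and shut (so a half turn about z gives the same grasp; the last joint's range is limited). The gripper opens to 85 mm and grips with 20 to 120 N. Pads are 22 mm wide; open, the fingers measure 114 mm over their backs; the gripper's body (76 mm by 85 mm) begins 54 mm behind the grasp point. The pads swing forward as they close: fully open they stand 13 mm farther back than shut.
Start: joints at [-1.316, 0.353, 1.633, -0, 1.155, -0.002], TCP at [158.74, -604.507, 200.081] pointing down, gripper open.
Joint ranges: [-2.63, 2.63], [-0.92, 2.1], [0.06, 2.66], [-1.3, 4.44], [0, 2.69], [-3.02, 3.02]. Speed limits (rad/s): [2.22, 2.22, 2.79, 3.14, 3.14, 3.14].

### API

Orientations are given as [roll, pitch, yaw] about the fixed x, y, z axes, in that order (R = Rz(yaw) Ry(pitch) Rx(roll)).
In Python, from rig import r gives the robot as it stands.
- The arm moves only by the tool jog_arm, never from a script. Its argument "increments" is text: rows parted by semicolons, each of 7 numbers parted by spaces: the shift along the tool's x, y, z in cm, then the turn, a rotation vector about the tool's x, y, z in rad, then the opening, from -1 (shut) to 1 (fully open). A call has exactly 8 rows; each row shifts and turns the commanded pose from where the row before left it, along the tool's axes as they then stand; what a row does not reach is not made up. A row lasts 1/10 s, in which the tool goes at most 50 mm and 8.59 degrees, less where a joint would pass 70% of its speed; a pose out of reach is approached as far as the arm can. A call with a gripper value outside its range is refused whole. The fingers move at their own pace and stop on an object; "squeeze" is the grip in N (left out, the last holds). Time passes only in rows, so rows that do not move let the fingers close, or fill a call up. It gives the time, the measured TCP pose, the force and the opening at its end, in the units of the state.
- r.sense(): the state, without advancing time (a new reading comes with each control period).
- r.grab_frame(name): name is "side" or "top" or "wrist"; returns the picture (420x560x3 uint8, red, green, blue); there is no depth.
- r.camera_info(name): a dict with "K" (3x3 intrinsics, pixels), "rvec" (rotation vector, rad) and "tvec" (3), from world to camera coordinates, as OpenCV has them. Camera axes: x right, y down, z forward; pixel columns grow to the right and rows downward; lengths in mm; the calibration is good to about 2 mm. A picture is of the moment at which its call begins: read the wrist's pose just before it. camera_info takes no time and is no camera call; for the wrist camera it gives the pose at the moment of the call.
- r.sign_off(): hands the job in, once; it reports no verdict.
The state is a dict: "clock": time; "qpos": joint angles; "qvel": joint speeds; "joint_efforts": joint torques, N m; "eef_pos": TCP position; "tcp_rot": TCP orientation; "contact_force": force on the tool from outside, world axes, zero at the start; "wrist_torque": the same for the moment, N m; "opening": opening from 0.0 (shut) to 1.0 (fully open).
Only numpy, scipy, OpenCV 4.12 (cv2) and the standard library are available. Lean on these libraries where they do the work, as an engineer would, in place of code of your own. Each camera call takes 0.05 s, during which the arm holds its last target.

## Working session

There is one attempt and no reset: what is moved stays moved. The work goes in short steps, Python scripts to look and compute and a tool call to move; the robot and the scene stay as the last step left them, time stands still between calls to the robot, and variables do not carry over. Pictures are saved under pics/ and viewed, and the job is handed in when it is done.

Besides the shell and the picture viewer there is one more tool, called after "Request:" as name(argument=value, ...) on one line, values as JSON. jog_arm: Moves the arm, as the interface text tells. Its arguments: {"type":"object","properties":{"increments":{"type":"string"},"squeeze":{"type":"number"}},"required":["increments"]}

```bash
ls; mkdir -p pics; cat > h.py <<'E'
import numpy as np, cv2
from rig import r
def cam(n):
    c=r.camera_info(n);K=np.array(c["K"],float);R=cv2.Rodrigues(np.array(c["rvec"],float))[0];t=np.array(c["tvec"],float).ravel()
    return K,R,t
def ray(c,uv):
    K,R,t=c
    d=R.T@np.linalg.inv(K)@np.array([uv[0],uv[1],1.]);o=-R.T@t
    return o,d/np.linalg.norm(d)
def onz(c,uv,z):
    o,d=ray(c,uv);return o+d*(z-o[2])/d[2]
def proj(c,p):
    K,R,t=c;q=K@(R@np.array(p,float)+t);return q[:2]/q[2]
def tri(c1,u1,c2,u2):
    o1,d1=ray(c1,u1);o2,d2=ray(c2,u2)
    A=np.stack([d1,-d2],1);s=np.linalg.lstsq(A,o2-o1,rcond=None)[0]
    a=o1+s[0]*d1;b=o2+s[1]*d2
    return (a+b)/2,np.linalg.norm(a-b)
def save(n,im): cv2.imwrite("pics/"+n,cv2.cvtColor(im,cv2.COLOR_RGB2BGR))
E
python3 - <<'E'
from h import *
print(r.sense())
for n in("side","top","wrist"):
    c=cam(n)
    np.savez(f"c_{n}.npz",K=c[0],R=c[1],t=c[2])
    im=r.grab_frame(n);save(n+"0.png",im);print(n,-c[1].T@c[2],c[0][0,0],c[1].tolist())
E
```

```text
pics
{'clock': 0.0, 'qpos': array([-1.31643818e+00,  3.53680060e-01,  1.63413564e+00, -3.97088169e-05,
        1.15522025e+00, -2.42338032e-03]), 'qvel': array([ 0.000534  , -0.00122016,  0.00046228,  0.00120254, -0.00019969,
       -0.00208235]), 'joint_efforts': array([-3.29085546e-03, -6.05262423e+01, -3.42065084e+01,  3.66061920e-05,
        9.29304137e-03,  4.83028188e-06]), 'eef_pos': array([ 158.56966798, -604.00086846,  199.34114944]), 'tcp_rot': array([-3.14014927e+00,  3.28080233e-05,  2.56797611e-01]), 'contact_force': array([ 0.32061005,  0.21200061, -0.32735097]), 'wrist_torque': array([-0.02585488,  0.04459069, -0.01093407]), 'opening': 1.001596436359003}
side [ 368.12654233 1033.01428172  657.45407132] 417.1603393303639 [[-0.9928559625070793, -0.11931728320595775, -0.000650878245362245], [-0.05878764576727028, 0.49391265198255385, -0.8675219333922936], [0.10383183721423289, -0.861286060574482, -0.4973985036575872]]
top [430.7242183  -12.35426027 989.84368362] 394.4835162756128 [[0.002512073444609131, -0.9998784665654964, -0.015386409121055648], [-0.9954362982858617, -0.001032520400959469, -0.09542279579095761], [0.09539531194954018, 0.01555589921069226, -0.9953179132607816]]
wrist [ 228.87824625 -585.91409988  373.61935489] 322.01100238388483 [[0.25277892558811643, -0.9675232003703321, -0.0012928741886885642], [-0.9269033167760677, -0.24254911179821026, 0.2863916369509141], [-0.27740413862817986, -0.07119540091220435, -0.9581117673637601]]
```

View pics/top0.png

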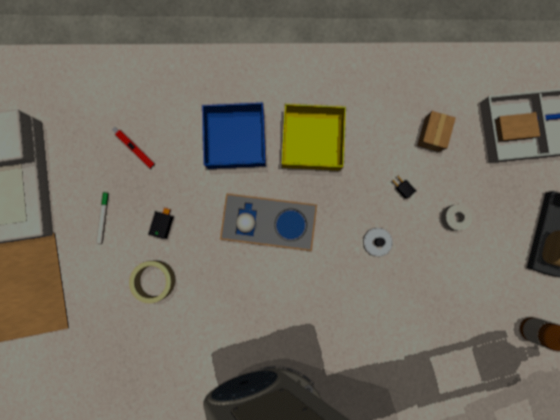

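View pics/side0.png

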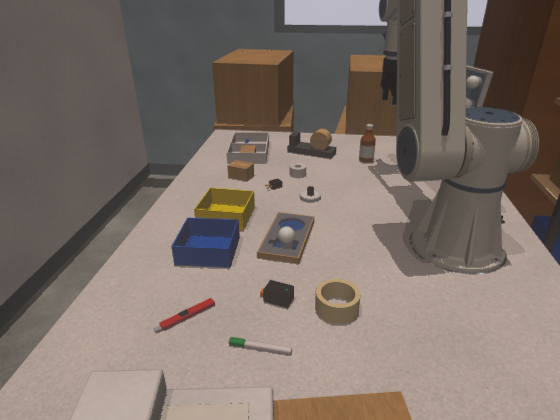

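View pics/wrist0.png

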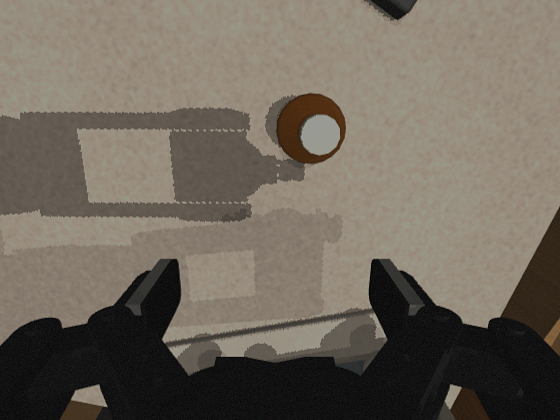

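```bash
python3 - <<'E'
from h import *
im=cv2.imread("pics/top0.png")
a=cv2.resize(im[90:310,100:350],None,fx=3,fy=2.7,interpolation=cv2.INTER_CUBIC)
cv2.imwrite("pics/top0z.png",a)
s=cv2.imread("pics/side0.png");cv2.imwrite("pics/side0z.png",cv2.resize(s[160:320,170:370],None,fx=3.6,fy=3.6,interpolation=cv2.INTER_CUBIC))
c=cam("top")
hsv=cv2.cvtColor(im,cv2.COLOR_BGR2HSV)
def blobs(m,n,z,mn=15):
    k,l,st,ce=cv2.connectedComponentsWithStats(m.astype(np.uint8)*255)
    for i in range(1,k):
        if st[i,4]>=mn:
            p=onz(c,ce[i],z)
            pts=np.argwhere(l==i)[:,::-1].astype(np.float32)
            rc=cv2.minAreaRect(pts)
            print(n,ce[i].round(1),st[i],p.round(0),[round(float(x),1) for x in (*rc[1],rc[2])])
H,S,V=cv2.split(hsv)
blobs((H>20)&(H<35)&(S>200)&(V>60),"yellow",30,300)
blobs((H>100)&(H<130)&(S>150),"blue",10,40)
blobs((V<45)&(np.indices(V.shape)[0]<320)&(np.indices(V.shape)[0]>60)&(np.indices(V.shape)[1]<480)&(np.indices(V.shape)[1]>80),"black",30,20)
blobs((H>5)&(H<18)&(S>190)&(V>80),"orange",9,5)
E
```

```text
yellow [312.6 138.6] [ 282  105   63   63 3296] [686. -91.  30.] [60.7, 60.7, 2.7]
blue [233.5 135.4] [ 203  104   62   64 3750] [700. 108.  10.] [62.3, 60.7, 87.9]
blue [552.6 116.3] [546 114  14   6  55] [ 747. -698.   10.] [4.0, 13.2, 84.3]
blue [248.4 209.7] [239 204  17  13  82] [510.  68.  10.] [16.2, 10.6, 14.9]
blue [290.2 224.4] [277 211  27  28 586] [474. -36.  10.] [27.0, 26.0, 90.0]
black [226.8 114.4] [204 105  57  57 392] [748. 123.  30.] [54.1, 57.0, 87.4]
black [426.5 138.7] [418 116  25  35 181] [ 685. -372.   30.] [36.0, 20.8, 66.4]
black [234.4 165.9] [207 164  58   5 133] [617. 102.  30.] [2.4, 57.1, 87.4]
black [405.  189.2] [396 181  19  17 196] [ 559. -316.   30.] [15.2, 13.4, 50.2]
black [444.  219.4] [442 211   7  17  33] [ 486. -407.   30.] [16.5, 3.6, 76.0]
black [160.8 224.9] [149 212  24  26 426] [471. 280.  30.] [18.7, 23.8, 16.7]
black [378.8 241.8] [374 239  10   7  58] [ 431. -249.   30.] [6.0, 9.0, 90.0]
orange [165.9 211.1] [163 209   7   5  22] [507. 275.   9.] [4.0, 6.0, 90.0]
```

View pics/top0z.png

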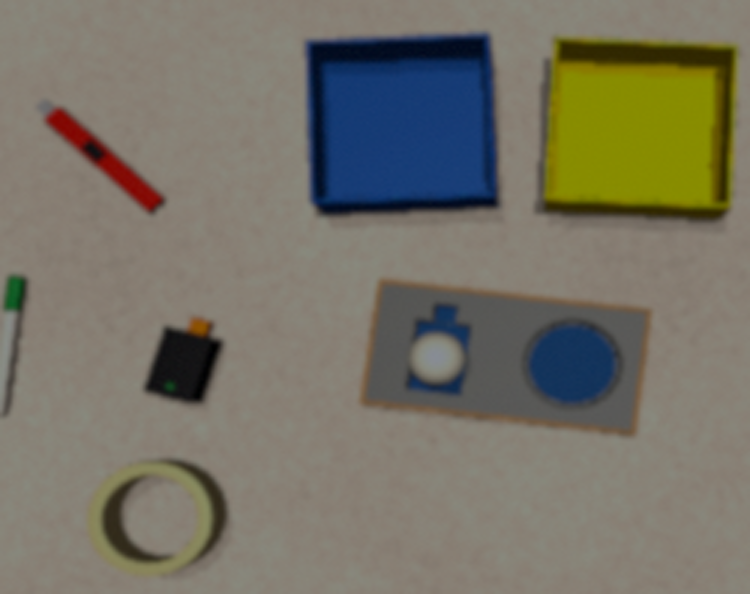

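View pics/side0z.png

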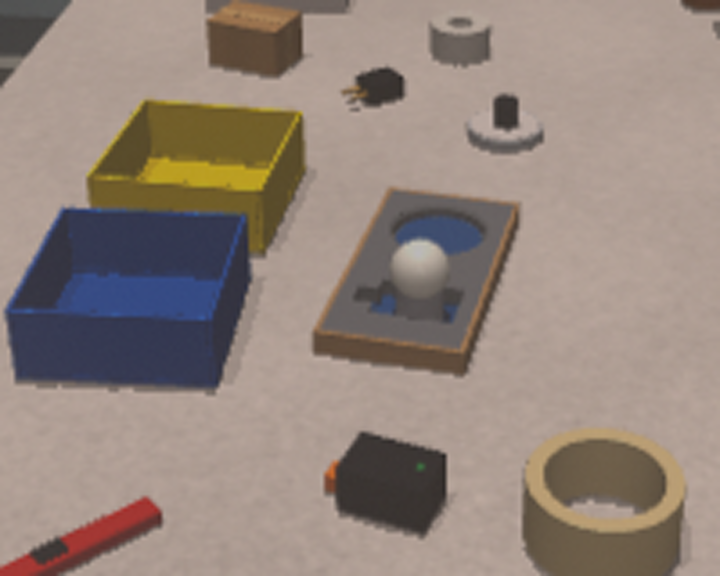

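Request:
jog_arm(increments="0 0 0 0 0 0.12 1; 0 0 0 0 0 0.12 1; 1 -2 0 0 0 0.12 1; 1.7 -4.3 0 0 0 0 1; 1.7 -4.3 0 0 0 0 1; 1.7 -4.3 0 0 0 0 1; 1.7 -4.3 0 0 0 0 1; 1.7 -4.3 0 0 0 0 1", squeeze=40)

```text
clock: 0.95
eef_pos: [275.4, -377.5, 199.9]
tcp_rot: [-3.141, -0.0, -0.104]
contact_force: [0.9, 1.3, 0.7]
opening: 0.999
```

Request:
jog_arm(increments="1.7 -4.3 0 0 0 0 1; 1.7 -4.3 0 0 0 0 1; 1.7 -4.3 0 0 0 0 1; 1.7 -4.3 0 0 0 0 1; 1.7 -4.3 0 0 0 0 1; 1.7 -4.3 0 0 0 0 1; 1.7 -4.3 0 0 0 0 1; 1.7 -4.3 0 0 0 0 1")

```text
clock: 1.75
eef_pos: [446.3, -49.2, 200.2]
tcp_rot: [3.141, -0.0, -0.103]
contact_force: [0.8, -0.6, -0.1]
opening: 0.998
```

```bash
cat >> h.py <<'E'
import pickle,time
def shot(name):
    s=r.sense();c=cam("wrist");im=r.grab_frame("wrist");save(name+".png",im)
    pickle.dump((s,c),open(name+".pkl","wb"))
    print(s["clock"],s["eef_pos"].round(1),s["tcp_rot"].round(4),s["qvel"].round(3));return c,im
E
python3 - <<'E'
from h import *
shot("w1")
E
```

```text
1.75 [446.3 -49.2 200.2] [ 3.1415e+00 -3.0000e-04 -1.0310e-01] [ 0.991  0.253 -0.278 -0.003  0.017  0.984]
```

View pics/w1.png

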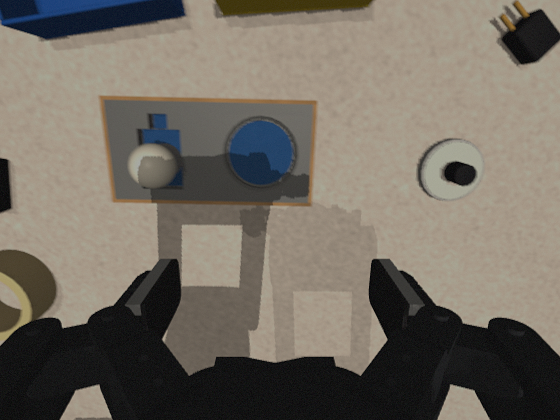

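```bash
python3 - <<'E'
from h import *
s,c=pickle.load(open("w1.pkl","rb"))
for uv in [(101,97),(316,101),(312,206),(113,201)]:
    print(uv,onz(c,uv,20).round(1))
im=cv2.imread("pics/w1.png");hsv=cv2.cvtColor(im,cv2.COLOR_BGR2HSV);H,S,V=cv2.split(hsv)
m=((H>100)&(H<130)&(S>150)).astype(np.uint8)
k,l,st,ce=cv2.connectedComponentsWithStats(m)
for i in range(1,k):
    if st[i,4]>80: print(st[i],ce[i].round(1),onz(c,ce[i],10).round(1))
# plug & magnifier triang with top
ct=cam("top")
print("mag grip top", onz(c,(460,173),38).round(1), tri(c,(462,173),ct,(378.8,241.8)))
print("globe", onz(c,(153,165),48).round(1),tri(c,(153,165),ct,(246,222)))
print("plug", onz(c,(532,36),20).round(1),tri(c,(532,36),ct,(405,189.2)))
print("adapter top",onz(ct,(160.8,224.9),36).round(1), onz(ct,(166,213),9))
t=cv2.imread("pics/top0.png")
cv2.imwrite("pics/mz.png",np.hstack([cv2.resize(im[110:230,400:520],(390,390),interpolation=2),cv2.resize(im[0:120,440:560],(390,390),interpolation=2)]))
E
```

```text
(101, 97) [548.2 122.2  20. ]
(316, 101) [ 520.9 -101.    20. ]
(312, 206) [406.4 -88.6  20. ]
(113, 201) [436.1 137.6  20. ]
[   0    0  184   38 4751] [81.1 14. ] [628.5 126.8  10. ]
[155 115  11  13 132] [159.8 121. ] [517.9  69.5  10. ]
[ 230  121   62   63 2793] [260.8 151.1] [473.7 -36.8  10. ]
[144 130  35  19 448] [162.2 136.5] [501.2  70.3  10. ]
mag grip top [ 432.3 -245.6   38. ] (array([ 431.71812021, -247.45008616,   37.93554941]), np.float64(0.8718119968319471))
globe [475.9  72.2  48. ] (array([477.04925684,  69.74789313,  54.73033933]), np.float64(0.7516315682230436))
plug [ 560.  -318.6   20. ] (array([ 560.37425717, -318.96269842,   19.61497557]), np.float64(0.7537324188357567))
adapter top [470.9 278.6  36. ] [501.83961172 274.68607867   9.        ]
```

View pics/mz.png

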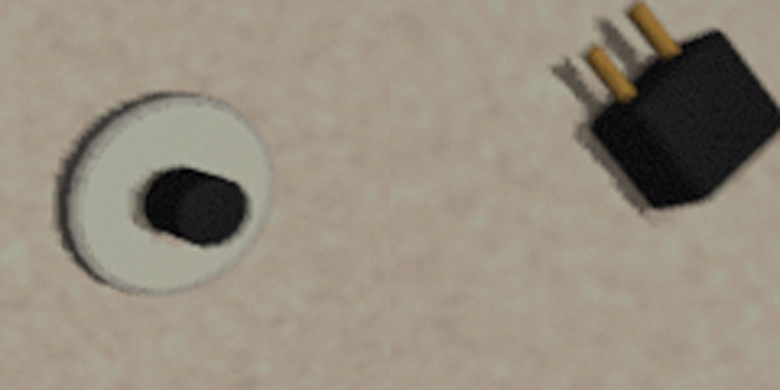

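Request:
jog_arm(increments="0.4 -3 1.2 0 0 0.02 1; 0.4 -3 1.2 0 0 0 1; 0.4 -3 1.2 0 0 0 1; 0.4 -3 1.2 0 0 0 1; 0 0 0 0 0 0 1; 0 0 0 0 0 0 1; 0 0 0 0 0 0 1; 0 0 0 0 0 0 1")

```text
clock: 2.6
eef_pos: [475.9, 65.4, 152.5]
tcp_rot: [3.142, -0.001, -0.124]
contact_force: [1.4, 0.0, -0.3]
opening: 1.0
```

```bash
python3 - <<'E'
from h import *
shot("w2")
E
```

```text
2.6 [475.9  65.4 152.5] [ 3.1416e+00 -5.0000e-04 -1.2420e-01] [ 0.001 -0.001  0.002  0.001 -0.001  0.002]
```

View pics/w2.png

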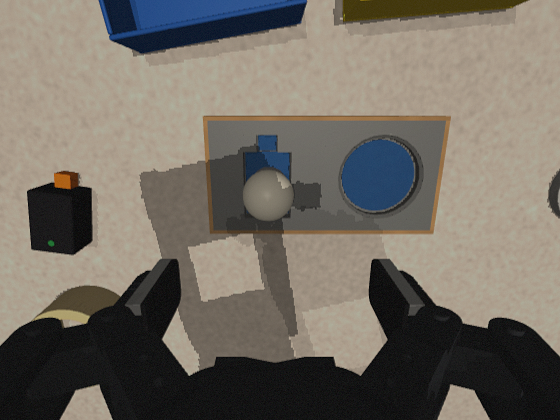

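```bash
python3 - <<'E'
from h import *
s,c=pickle.load(open("w2.pkl","rb"));s1,c1=pickle.load(open("w1.pkl","rb"))
print("tcp px",proj(c,s["eef_pos"]))
im=cv2.imread("pics/w2.png");hsv=cv2.cvtColor(im,cv2.COLOR_BGR2HSV);H,S,V=cv2.split(hsv)
rim=((H>8)&(H<20)&(S>95)).astype(np.uint8); rim[:,:180]=0;rim[:100]=0;rim[250:]=0;rim[:,470:]=0
pts=np.argwhere(rim)[:,::-1].astype(np.float32)
print(len(pts))
hull=cv2.convexHull(pts);ap=cv2.approxPolyDP(hull,8,True)[:,0];print(ap)
# edges fit: each edge outer at z=20
P=[onz(c,p,20) for p in ap]
for p in P: print(p.round(1))
print("mean",np.mean(P,0).round(1))
for i in range(len(P)):
    d=P[(i+1)%len(P)]-P[i];print(np.hypot(d[0],d[1]).round(1),np.arctan2(d[1],d[0]).round(3))
m=((H>100)&(H<130)&(S>150)).astype(np.uint8);m[:100]=0
k,l,st,ce=cv2.connectedComponentsWithStats(m)
for i in range(1,k):
    if st[i,4]>60:
        cn=cv2.findContours((l==i).astype(np.uint8),0,2)[0][0]
        print(st[i],ce[i].round(1),onz(c,ce[i],10).round(1)); 
        if st[i,4]>2000:
            e=cv2.fitEllipse(cn);print("ell",e,onz(c,e[0],10).round(1))
print("globe tri",tri(c,(268,195),c1,(153,165)),onz(c,(268,195),48).round(1))
print("adapter", [onz(c,p,36).round(1) for p in [(28,190),(77,184)]])
E
```

```text
tcp px [274.21695364 237.87715292]
2787
[[450. 116.]
 [432. 233.]
 [210. 233.]
 [203. 116.]]
[ 520.7 -103.    20. ]
[406.3 -88.2  20. ]
[434.7 136.7  20. ]
[549.1 122.2  20. ]
mean [477.7  16.9  20. ]
115.3 3.013
226.7 1.445
115.3 -0.127
227.0 -1.696
[258 136  18  14 236] [266.9 142.4] [517.1  67.5  10. ]
[ 342  140   72   70 3890] [377.3 174.6] [471.7 -37.8  10. ]
ell ((377.3089599609375, 174.61752319335938), (66.14118194580078, 73.0667495727539), 53.46570587158203) [471.7 -37.8  10. ]
[246 152  43  28 728] [267.5 161.7] [498.3  69.3  10. ]
globe tri (array([475.9540668 ,  70.84922605,  51.93427315]), np.float64(0.8814667278601955)) [474.5  71.2  48. ]
adapter [array([504. , 292.7,  36. ]), array([503.9, 245.7,  36. ])]
```

Request:
jog_arm(increments="-0.2 -0.5 2 0 0 0 1; 0 0 3 0 0 0 1; 0 0 3 0 0 0 1; 0 0 2.5 0 0 0 1; 0 0 1.5 0 0 0 1; 0 0 0.5 0 0 0 1; 0 0 0 0 0 0 0.4; 0 0 0 0 0 0 0", squeeze=25)

```text
clock: 3.45
eef_pos: [475.2, 71.2, 27.9]
tcp_rot: [-3.141, -0.001, -0.124]
contact_force: [-0.5, 0.6, -0.0]
opening: 0.696
```

Request:
jog_arm(increments="0 0 0 0 0 0 -0.5; 0 0 0 0 0 0 -0.5; 0 0 0 0 0 0 -0.5; 0 0 0 0 0 0 -0.5; 0 0 0 0 0 0 -0.5; 0 0 0 0 0 0 -0.5; 0 0 -0.3 0 0 0 -0.5; 0 0 -1 0 0 0 -0.5")

```text
clock: 4.25
eef_pos: [473.8, 71.3, 40.1]
tcp_rot: [3.141, 0.001, -0.123]
contact_force: [-0.3, -0.5, -0.1]
opening: 0.408
```

```bash
python3 - <<'E'
from h import *
c,im=shot("w3");s=r.grab_frame("side")
save("s3.png",np.hstack([cv2.resize(s[190:280,230:350],(480,400)),cv2.resize(im[100:400,140:420],(320,400))]));print(r.sense()["opening"])
E
```

```text
4.25 [473.8  71.3  40.1] [ 3.1413e+00  1.3000e-03 -1.2320e-01] [-0.    -0.195 -0.061  0.002  0.25   0.   ]
0.4084508920079408
```

View pics/s3.png

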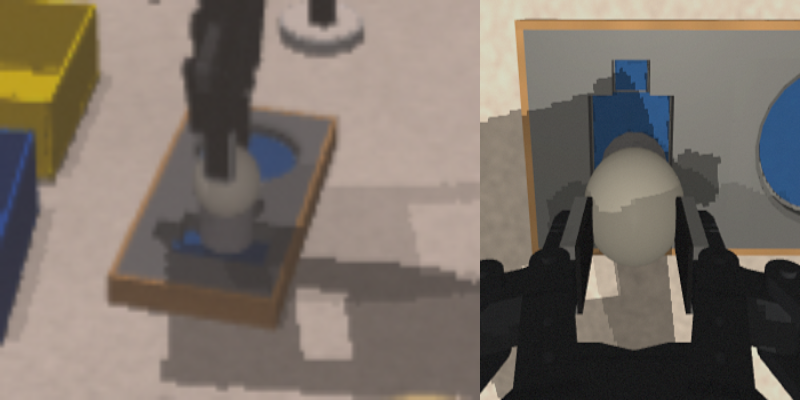

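Request:
jog_arm(increments="0 0 -1 0 0 0 -0.5; 0 0 -1.5 0 0 0 -0.5; 0 0 -1.5 0 0 0 -0.5; 0 0 -1.5 0 0 0 -0.5; 0 0 -1.5 0 0 0 -0.5; 0 0 -1 0 0 0 -0.5; 0 0 -0.5 0 0 0 -0.5; 0 0 0 0 0 0 -0.5")

```text
clock: 5.15
eef_pos: [474.8, 71.4, 125.7]
tcp_rot: [-3.141, -0.001, -0.123]
contact_force: [0.3, 0.4, 0.1]
opening: 0.408
```

```bash
python3 - <<'E'
from h import *
c,im=shot("w4");s=r.grab_frame("side")
save("s4.png",np.hstack([cv2.resize(s[160:280,200:350],(400,320)),cv2.resize(im,(400,320))]))
t=cv2.imread("pics/top0.png")
ct=cam("top")
# yellow bin rim corners and blue
H,S,V=cv2.split(cv2.cvtColor(t,cv2.COLOR_BGR2HSV))
for n,m,x0 in (("y",(H>20)&(H<35)&(S>150)&(V>30),270),("b",(H>100)&(H<130)&(S>130)&(V>20),195)):
    m=m.astype(np.uint8);m[:95]=0;m[178:]=0;m[:,:x0]=0;m[:,x0+85:]=0
    if n=="b": m[:,272:]=0
    k,l,st,ce=cv2.connectedComponentsWithStats(m);i=1+np.argmax(st[1:,4])
    rc=cv2.minAreaRect(np.argwhere(l==i)[:,::-1].astype(np.float32));P=[onz(ct,q,60) for q in cv2.boxPoints(rc)]
    print(n,rc,np.mean(P,0).round(1));[print(p.round(1)) for p in P]
E
```

```text
5.15 [474.8  71.4 125.7] [-3.1413e+00 -1.1000e-03 -1.2320e-01] [-0.001  0.019  0.014 -0.    -0.015  0.001]
y ((313.2149658203125, 136.98643493652344), (61.882259368896484, 64.16539001464844), 2.726310968399048) [682.4 -90.3  60. ]
[607.3 -12.5  60. ]
[765.  -19.7  60. ]
[ 757.2 -169.2   60. ]
[ 600.2 -159.7   60. ]
b ((233.35179138183594, 135.44366455078125), (62.61233139038086, 60.94711685180664), 87.61405944824219) [686.5 102.1  60. ]
[760.6 180.3  60. ]
[766.5  32.1  60. ]
[612.4  25.   60. ]
[606.4 170.9  60. ]
```

View pics/s4.png

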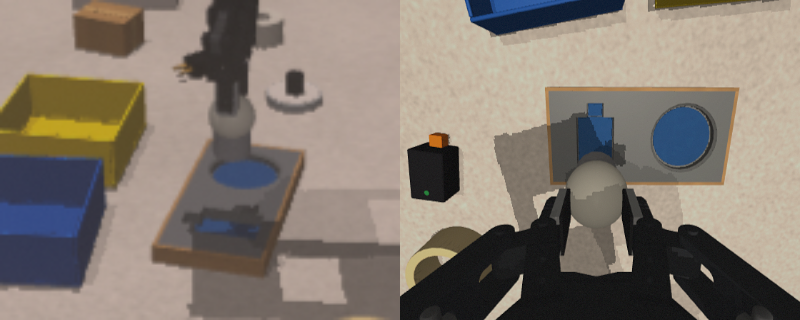

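Request:
jog_arm(increments="1.5 0.9 -0.5 0 0 0 -0.5; 3.2 1.9 0 0 0 0 -0.5; 3.2 1.9 0 0 0 0 -0.5; 3.6 2.2 0 0 0 0 -0.5; 3.6 2.2 0 0 0 0 -0.5; 3.2 1.9 0 0 0 0 -0.5; 2.7 1.6 0 0 0 0 -0.5; 1.5 0.9 0 0 0 0 -0.5")

```text
clock: 6.05
eef_pos: [683.4, -93.0, 129.2]
tcp_rot: [3.141, -0.0, -0.124]
contact_force: [-0.2, 0.0, -0.8]
opening: 0.404
```

Request:
jog_arm(increments="0 0 0 0 0 0 -0.5; 0 0 1 0 0 0 -0.5; 0 0 2 0 0 0 -0.5; 0 0 2 0 0 0 -0.5; 0 0 2 0 0 0 -0.5; 0 0 1 0 0 0 -0.5; 0 0 0.5 0 0 0 -0.5; 0 0 0 0 0 0 -0.5")

```text
clock: 6.85
eef_pos: [680.6, -89.9, 44.6]
tcp_rot: [-3.142, 0.001, -0.123]
contact_force: [0.1, 0.9, 0.4]
opening: 0.407
```

```bash
python3 - <<'E'
from h import *
c,im=shot("w5");s=r.grab_frame("side")
save("s5.png",np.hstack([cv2.resize(s[130:280,160:310],(400,400)),cv2.resize(im,(400,400))]));print(r.sense()["contact_force"])
E
```

```text
6.85 [680.6 -89.9  44.6] [-3.1416e+00  1.1000e-03 -1.2280e-01] [-0.001 -0.019 -0.019 -0.001  0.011 -0.   ]
[ 0.42845107 -0.82209949 -0.86756313]
```

View pics/s5.png

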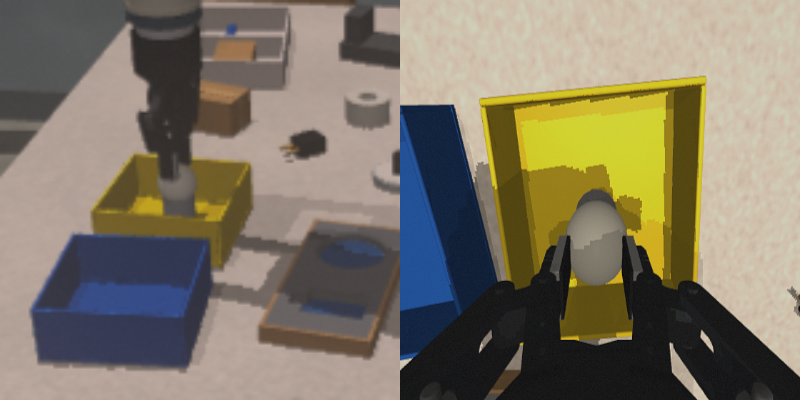

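Centred in the bin. Lower the last ~18 mm gently.

Request:
jog_arm(increments="0 0 0.6 0 0 0 -0.5; 0 0 0.5 0 0 0 -0.5; 0 0 0.3 0 0 0 -0.5; 0 0 0.2 0 0 0 -0.5; 0 0 0.1 0 0 0 -0.5; 0 0 0 0 0 0 -0.5; 0 0 0 0 0 0 -0.5; 0 0 0 0 0 0 -0.5")

```text
clock: 7.75
eef_pos: [681.3, -90.2, 28.2]
tcp_rot: [-3.142, -0.0, -0.123]
contact_force: [0.4, -1.4, -0.8]
opening: 0.404
```

Request:
jog_arm(increments="0 0 0.1 0 0 0 -0.5; 0 0 0.1 0 0 0 -0.5; 0 0 0 0 0 0 0.3; 0 0 0 0 0 0 0.7; 0 0 0 0 0 0 0.7; 0 0 0 0 0 0 0.7; 0 0 0 0 0 0 0.7; 0 0 0 0 0 0 0.7")

```text
clock: 8.55
eef_pos: [681.2, -90.2, 26.1]
tcp_rot: [3.142, 0.0, -0.123]
contact_force: [-0.9, 0.2, -0.4]
opening: 0.849
```

Request:
jog_arm(increments="0 0 -0.3 0 0 0 0.7; 0 0 -1 0 0 0 0.7; 0 0 -2 0 0 0 0.7; 0 0 -2.5 0 0 0 0.7; 0 0 -3 0 0 0 0.7; 0 0 -3 0 0 0 0.7; 0 0 -2 0 0 0 0.7; 0 0 0 0 0 0 0.7")

```text
clock: 9.35
eef_pos: [683.5, -90.5, 168.7]
tcp_rot: [3.142, -0.007, -0.123]
contact_force: [0.2, -0.5, 0.4]
opening: 0.852
```

```bash
python3 - <<'E'
from h import *
c,im=shot("w6");s=r.grab_frame("side")
save("s6.png",np.hstack([cv2.resize(s[130:280,160:310],(400,400)),cv2.resize(im,(400,400))]));print(r.sense()["contact_force"])
E
```

```text
9.35 [683.5 -90.5 168.7] [ 3.1415 -0.0067 -0.1232] [ 0.     0.041  0.047  0.001 -0.042 -0.   ]
[ 0.03227546 -0.09853291 -1.20558252]
```

View pics/s6.png

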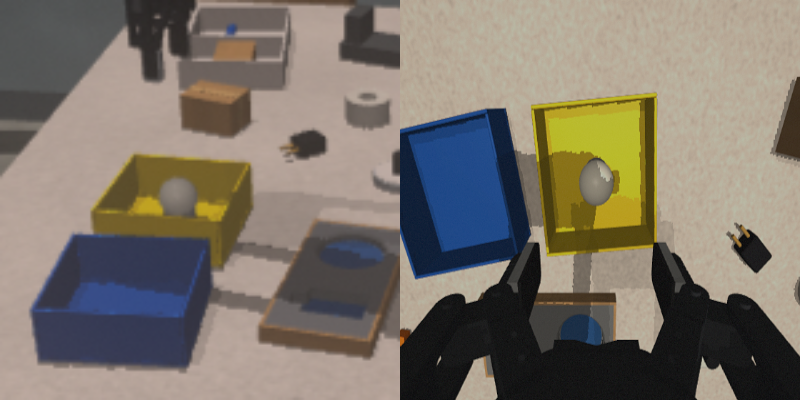

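Request:
jog_arm(increments="-1 2.2 0 0 0 0 1; -1.4 3.6 0 0 0 0 1; -1.4 3.6 0 0 0 0 1; -1.4 3.6 0 0 0 0 1; -1.4 3.6 0.5 0 0 0 1; -1.4 3.6 1 0 0 0 1; -1.2 3.6 1 0 0 0 1; 0 0 0 0 0 0 1")

```text
clock: 10.25
eef_pos: [556.9, -317.9, 136.1]
tcp_rot: [-3.141, 0.005, -0.127]
contact_force: [0.4, 1.4, 0.2]
opening: 0.999
```

```bash
python3 - <<'E'
from h import *
c,im=shot("w7");save("w7z.png",cv2.resize(im[60:330,140:420],None,fx=2,fy=2,interpolation=2))
E
```

```text
10.25 [ 556.9 -317.9  136.1] [-3.141   0.0047 -0.1266] [ 0.059 -0.011 -0.014  0.035  0.02   0.055]
```

View pics/w7z.png

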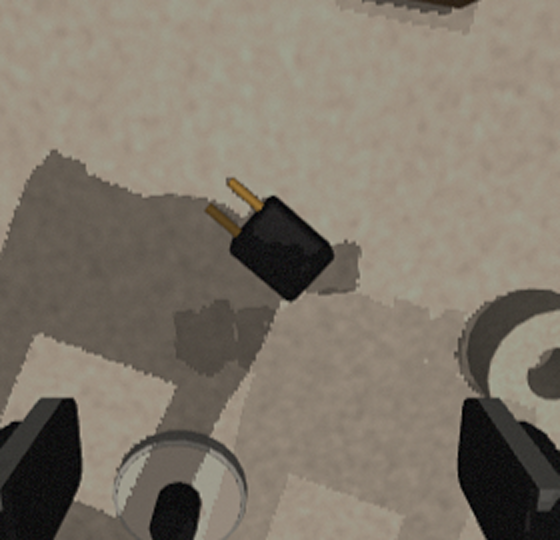

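```bash
python3 - <<'E'
from h import *
s,c=pickle.load(open("w7.pkl","rb"));s1,c1=pickle.load(open("w1.pkl","rb"))
f=lambda u:(u[0]/2+140,u[1]/2+60)
P=[onz(c,f(u),24) for u in [(270,197),(335,252),(290,300),(231,245)]]
for p in P: print(p.round(1))
print("mean",np.mean(P,0).round(1))
for i in range(4):
    d=P[(i+1)%4]-P[i];print(np.hypot(*d[:2]).round(1),np.arctan2(d[1],d[0]).round(3))
for a,b in (((265,208),(230,182)),((238,235),(208,207))):
    p,q=onz(c,f(a),12),onz(c,f(b),12);d=q-p;print("pin",p.round(1),q.round(1),np.arctan2(d[1],d[0]).round(3))
# height check: top corner common with w1: right corner zoomed mz
print(tri(c,f((335,252)),c1,(440+ (780-390)/3.25,110/3.25)), tri(c,f((270,197)),c1,(440+(718-390)/3.25,30/3.25)))
E
```

```text
[ 585.4 -322.1   24. ]
[ 556.7 -348.3   24. ]
[ 536.5 -325.3   24. ]
[ 566.  -301.7   24. ]
mean [ 561.2 -324.4   24. ]
38.9 -2.402
30.7 2.291
37.7 0.672
28.2 -0.809
pin [ 578.8 -318.9   12. ] [ 592.8 -304.5   12. ] 0.8
pin [ 567.7 -304.6   12. ] [ 582.6 -292.7   12. ] 0.676
(array([ 557.41644099, -347.77231052,   19.41320179]), np.float64(4.000169127122824)) (array([ 583.86149103, -322.5755723 ,   21.50874099]), np.float64(2.578112124067188))
```

Request:
jog_arm(increments="0 0 0 0 0 -0.14 1; 0 0 1 0 0 -0.14 1; 0 0 1 0 0 -0.14 1; 0 0 1 0 0 -0.14 1; 0 0 1 0 0 -0.14 1; 0 0 1 0 0 -0.14 1; 0 0.7 1 0 0 0 1; 0 0 0 0 0 0 1")

```text
clock: 11.1
eef_pos: [565.3, -319.7, 77.3]
tcp_rot: [-3.14, 0.001, 0.713]
contact_force: [-0.3, 0.5, -1.1]
opening: 1.002
```

```bash
python3 - <<'E'
from h import *
c,im=shot("w8");print(proj(c,[561,-324,24]))
E
```

```text
11.1 [ 565.3 -319.7   77.3] [-3.1396e+00  6.0000e-04  7.1330e-01] [-0.    -0.022 -0.005  0.002  0.022  0.006]
[275.3446588  217.62193245]
```

View pics/w8.png

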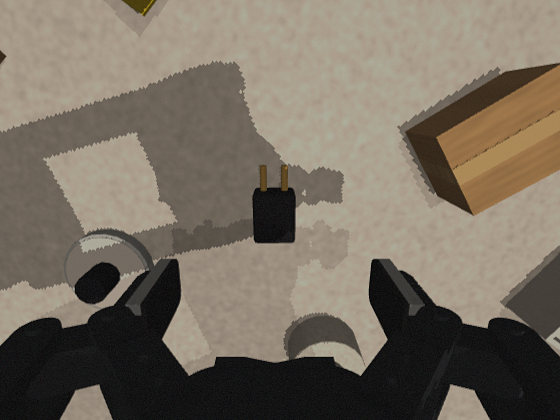

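Request:
jog_arm(increments="-0.3 0 1.5 0 0 0 1; 0 0 2 0 0 0 1; 0 0 2 0 0 0 1; 0 0 1 0 0 0 1; 0 0 0.6 0 0 0 0; 0 0 0 0 0 0 -1; 0 0 0 0 0 0 -1; 0 0 0 0 0 0 -1", squeeze=40)

```text
clock: 11.95
eef_pos: [563.6, -322.7, 9.0]
tcp_rot: [3.14, -0.0, 0.717]
contact_force: [0.7, -0.4, -0.3]
opening: 0.331
```

Request:
jog_arm(increments="0 0 0 0 0 0 -1; 0 0 0 0 0 0 -1; 0 0 -1 0 0 0 -1; 0 0 -2 0 0 0 -1; 0 0 -3 0 0 0 -1; 0 0 -3 0 0 0 -1; 0 0 -3 0 0 0 -1; 0 0 0 0 0 0 -1")

```text
clock: 12.75
eef_pos: [565.7, -323.9, 133.6]
tcp_rot: [3.134, -0.003, 0.717]
contact_force: [0.1, -0.2, 0.7]
opening: 0.003
```

```bash
python3 - <<'E'
from h import *
c,im=shot("w9");print(proj(c,[561,-324,24]))
E
```

```text
12.75 [ 565.7 -323.9  133.6] [ 3.134e+00 -2.600e-03  7.168e-01] [ 0.     0.047  0.048  0.001 -0.054  0.002]
[270.41452423 195.26904035]
```

View pics/w9.png

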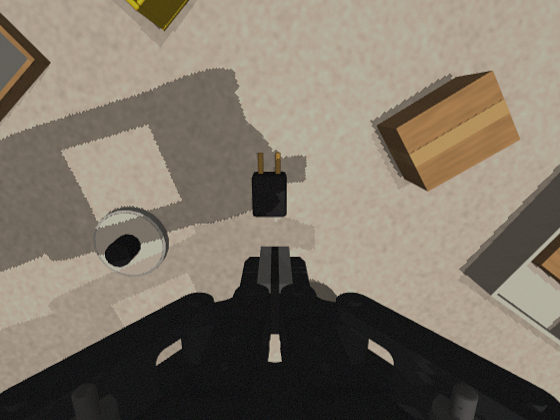

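```bash
python3 - <<'E'
from h import *
from scipy.spatial.transform import Rotation as Rn
for n in("w8","w9","w3","w7"):
    s,c=pickle.load(open(n+".pkl","rb"));R=Rn.from_euler("xyz",s["tcp_rot"]).as_matrix()
    for x in (-11,11):
        print(n,x,[ (dz,y,proj(c,s["eef_pos"]+R@np.array([x,y,dz])).round(0).tolist()) for dz,y in ((0,0),(0,42),(-13,42),(-13,57),(-30,42),(-4,21))])
E
python3 -c "
import cv2
a=cv2.imread('pics/w3.png')[100:400,130:430];b=cv2.imread('pics/w9.png')[200:350,200:350]
import numpy as np
cv2.imwrite('pics/z9.png',np.hstack([cv2.resize(a,(400,400)),cv2.resize(b,(400,400),interpolation=2)]))"
```

```text
w8 -11 [(0, 0, [275.0, 255.0]), (0, 42, [346.0, 255.0]), (-13, 42, [351.0, 265.0]), (-13, 57, [378.0, 265.0]), (-30, 42, [358.0, 281.0]), (-4, 21, [311.0, 258.0])]
w8 11 [(0, 0, [275.0, 220.0]), (0, 42, [348.0, 220.0]), (-13, 42, [353.0, 228.0]), (-13, 57, [381.0, 228.0]), (-30, 42, [362.0, 241.0]), (-4, 21, [312.0, 222.0])]
w9 -11 [(0, 0, [275.0, 255.0]), (0, 42, [346.0, 255.0]), (-13, 42, [351.0, 265.0]), (-13, 57, [378.0, 265.0]), (-30, 42, [358.0, 281.0]), (-4, 21, [311.0, 258.0])]
w9 11 [(0, 0, [275.0, 220.0]), (0, 42, [348.0, 220.0]), (-13, 42, [353.0, 228.0]), (-13, 57, [381.0, 228.0]), (-30, 42, [362.0, 241.0]), (-4, 21, [312.0, 222.0])]
w3 -11 [(0, 0, [274.0, 255.0]), (0, 42, [345.0, 255.0]), (-13, 42, [350.0, 265.0]), (-13, 57, [377.0, 265.0]), (-30, 42, [358.0, 281.0]), (-4, 21, [310.0, 258.0])]
w3 11 [(0, 0, [274.0, 220.0]), (0, 42, [347.0, 220.0]), (-13, 42, [353.0, 228.0]), (-13, 57, [381.0, 228.0]), (-30, 42, [361.0, 241.0]), (-4, 21, [312.0, 222.0])]
w7 -11 [(0, 0, [274.0, 255.0]), (0, 42, [345.0, 255.0]), (-13, 42, [350.0, 265.0]), (-13, 57, [377.0, 265.0]), (-30, 42, [358.0, 281.0]), (-4, 21, [310.0, 258.0])]
w7 11 [(0, 0, [274.0, 220.0]), (0, 42, [348.0, 220.0]), (-13, 42, [353.0, 228.0]), (-13, 57, [381.0, 228.0]), (-30, 42, [361.0, 241.0]), (-4, 21, [312.0, 222.0])]
```

View pics/z9.png

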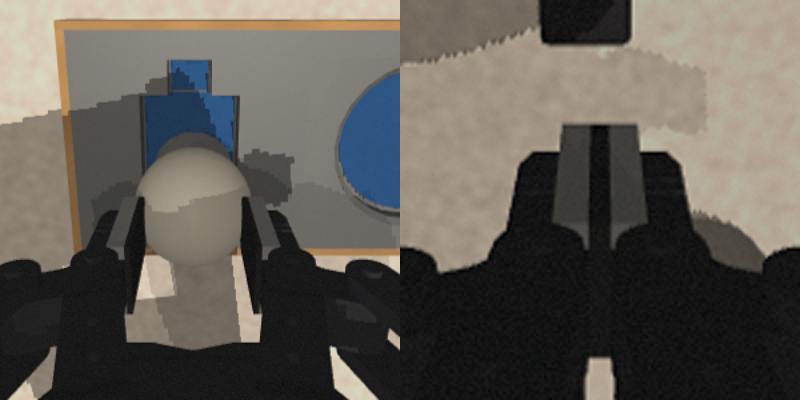

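```bash
python3 - <<'E'
from h import *
s=r.sense();print(s["eef_pos"],s["opening"])
a=r.grab_frame("side");b=r.grab_frame("top")
save("s10.png",a);save("t10.png",b)
p=s["eef_pos"]
u=proj(cam("side"),p);print(u,proj(cam("side"),p+[0,0,20]),proj(cam("side"),p+[0,0,40]));v=proj(cam("top"),p);print(v)
x,y=u.astype(int);A=cv2.resize(a[y-70:y+30,x-50:x+50],(500,500),interpolation=cv2.INTER_NEAREST)
for k,col in((0,(255,0,0)),(20,(0,255,0)),(40,(0,0,255))):
    q=(proj(cam("side"),p+[0,0,k])-[x-50,y-70])*5;cv2.circle(A,tuple(q.astype(int).tolist()),3,col,-1)
save("z10.png",A)
E
```

```text
[ 564.50082486 -323.23114523  131.25190798] 0.0002806284300689657
[273.18040699 152.60460612] [273.11145976 147.13242236] [273.04155348 141.58412094]
[422.91735819 180.72115172]
```

View pics/z10.png

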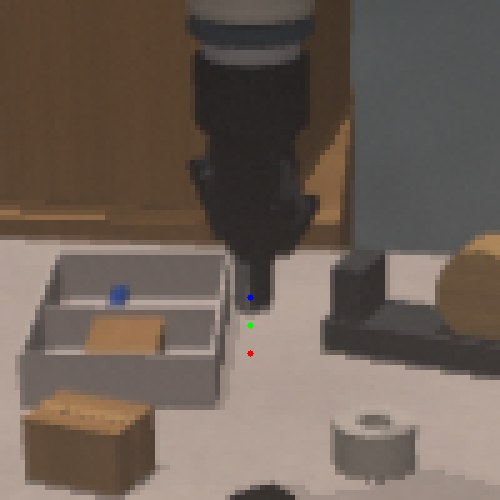

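Request:
jog_arm(increments="-0.3 -0.1 0 0 0 0 1; 0 0 2 0 0 0 1; 0 0 3 0 0 0 1; 0 0 3 0 0 0 1; 0 0 3 0 0 0 1; 0 0 2 0 0 0 1; 0 0 1 0 0 0 1; 0 0 0.5 0 0 0 1")

```text
clock: 13.7
eef_pos: [558.9, -323.1, -18.6]
tcp_rot: [-3.139, 0.001, 0.717]
contact_force: [0.6, 0.7, -0.8]
opening: 1.0
```

```bash
python3 - <<'E'
from h import *
c,im=shot("w11")
a=r.grab_frame("side")
save("z11.png",np.hstack([cv2.resize(a[110:210,220:330],(400,400),interpolation=2),cv2.resize(im,(400,400))]))
E
```

```text
13.7 [ 558.9 -323.1  -18.6] [-3.139e+00  9.000e-04  7.167e-01] [ 0.     0.046 -0.004 -0.001 -0.072  0.   ]
```

View pics/z11.png

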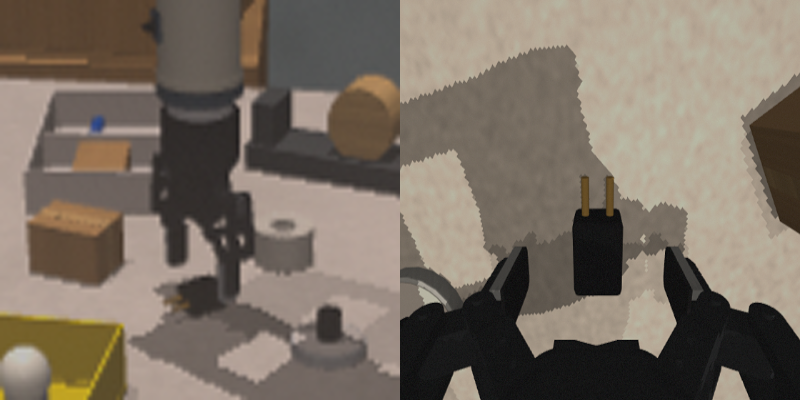

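Confirmed: no contact at reported z = −19; the true tips sit ~31 mm (more when open) behind the reported TCP. Go a bit lower and close.

Request:
jog_arm(increments="0.2 0 0.5 0 0 0 1; 0 0 0.3 0 0 0 1; 0 0 0 0 0 0 -1; 0 0 0 0 0 0 -1; 0 0 0 0 0 0 -1; 0 0 0 0 0 0 -1; 0 0 0 0 0 0 -1; 0 0 0 0 0 0 -1", squeeze=40)

```text
clock: 14.6
eef_pos: [562.0, -322.5, -24.5]
tcp_rot: [3.141, -0.0, 0.717]
contact_force: [-0.0, 0.4, 4.7]
opening: 0.367
```

Request:
jog_arm(increments="0 0 -0.5 0 0 0 -1; 0 0 -1 0 0 0 -1; 0 0 -2 0 0 0 -1; 0 0 -2 0 0 0 -1; 0 0 -3 0 0 0 -1; 0 0 -3 0 0 0 -1; 0 0 -2 0 0 0 -1; 0 0 -0.5 0 0 0 -1")

```text
clock: 15.4
eef_pos: [563.0, -323.1, 118.4]
tcp_rot: [3.137, -0.001, 0.717]
contact_force: [0.8, -0.0, -0.1]
opening: 0.36
```

```bash
python3 - <<'E'
from h import *
c,im=shot("w12")
E
```

```text
15.4 [ 563.  -323.1  118.4] [ 3.1373e+00 -1.5000e-03  7.1680e-01] [-0.001 -0.02  -0.001  0.002  0.057  0.001]
```

View pics/w12.png

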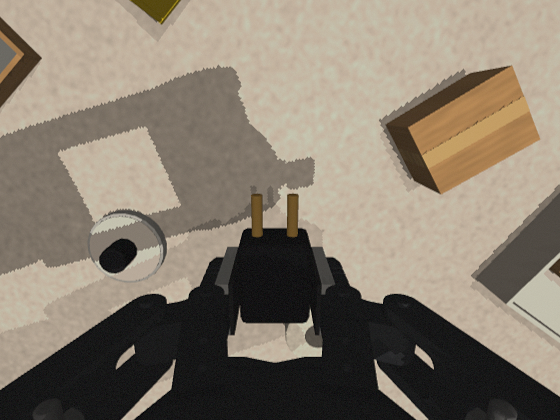

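Request:
jog_arm(increments="2 -1.2 -0.5 0 0 0 -1; 3.8 -2.4 0 0 0 0 -1; 3.8 -2.4 0 0 0 0 -1; 3.8 -2.4 0 0 0 0 -1; 3.8 -2.4 0 0 0 0 -1; 3.8 -2.4 0 0 0 0 -1; 3.8 -2.4 0 0 0 0 -1; 3.8 -2.4 0 0 0 0 -1")

```text
clock: 16.25
eef_pos: [658.3, 3.2, 118.6]
tcp_rot: [-3.14, 0.002, 0.717]
contact_force: [0.7, -0.3, -0.3]
opening: 0.364
```

Request:
jog_arm(increments="3.8 -2.4 0 0 0 0 -1; 2.8 -2 0 0 0 0 -1; 2 -1.6 2 0 0 0 -1; 0 0 2.5 0 0 0 -1; 0 0 2.5 0 0 0 -1; 0 0 2.5 0 0 0 -1; 0 0 2 0 0 0 -1; 0 0 1 0 0 0 -1")

```text
clock: 17.05
eef_pos: [681.9, 102.7, -8.4]
tcp_rot: [-3.139, 0.004, 0.717]
contact_force: [-1.3, 0.2, -0.7]
opening: 0.365
```

```bash
python3 - <<'E'
from h import *
c,im=shot("w13")
E
```

```text
17.05 [681.9 102.7  -8.4] [-3.1389  0.0042  0.7169] [-0.002  0.107  0.006  0.001 -0.14   0.002]
```

View pics/w13.png

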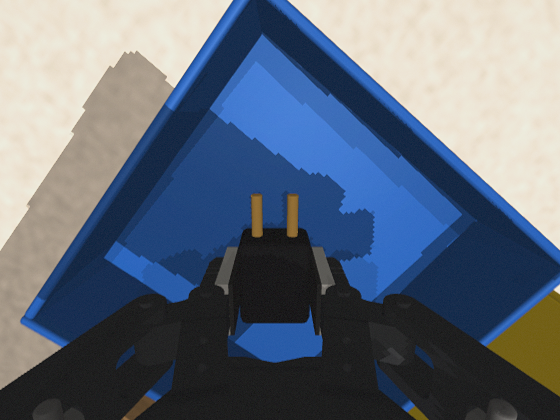

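Request:
jog_arm(increments="0 0 0.5 0 0 0 -1; 0 0 0.3 0 0 0 -1; 0 0 0.1 0 0 0 -1; 0 0 0 0 0 0 0.3; 0 0 0 0 0 0 0.3; 0 0 0 0 0 0 0.3; 0 0 -1 0 0 0 0.3; 0 0 -3 0 0 0 0.3")

```text
clock: 17.9
eef_pos: [682.1, 102.7, 24.4]
tcp_rot: [-3.139, 0.004, 0.717]
contact_force: [-0.1, 0.2, -0.1]
opening: 0.649
```

Request:
jog_arm(increments="0 0 -3 0 0 0 0.3; 0 0 -3 0 0 0 0.3; 0 0 -3 0 0 0 0.3; 0 0 -3 0 0 0.14 1; 0 0 -2 0 0 0.14 1; 0 0 0 0 0 0.14 1; 0 0 0 0 0 0.14 1; 0 0 0 0 0 0.14 1")

```text
clock: 18.7
eef_pos: [684.5, 103.1, 167.5]
tcp_rot: [-3.141, -0.001, 0.011]
contact_force: [0.9, -0.1, -0.4]
opening: 0.998
```

```bash
python3 - <<'E'
from h import *
c,im=shot("w14")
E
```

```text
18.7 [684.5 103.1 167.5] [-3.1414e+00 -1.2000e-03  1.1000e-02] [ 1.000e-03  6.000e-03  5.000e-03 -0.000e+00 -2.000e-03  1.391e+00]
```

View pics/w14.png

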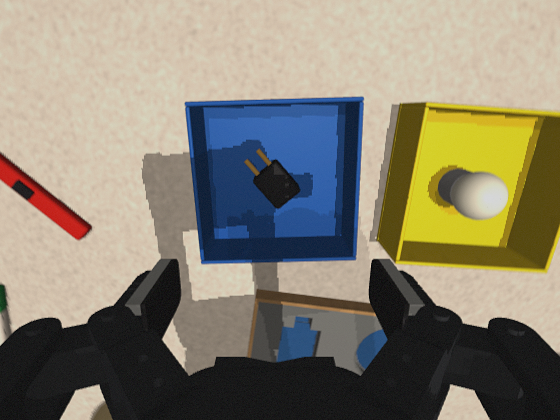

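Request:
jog_arm(increments="-2 -1.6 0 0 0 0 1; -3.5 -2.9 0 0 0 0 1; -3.5 -2.9 0 0 0 0 1; -3.5 -2.9 0 0 0 0 1; -3.5 -2.9 0 0 0 0 1; -3.5 -2.9 0 0 0 0 1; -1.9 -1.5 0 0 0 0.1 1; 0 0 0 0 0 0.1 1")

```text
clock: 19.55
eef_pos: [464.8, 277.1, 166.9]
tcp_rot: [-3.141, 0.0, -0.181]
contact_force: [-0.5, -0.5, 1.0]
opening: 0.999
```

```bash
python3 - <<'E'
from h import *
c,im=shot("w15");save("w15z.png",cv2.resize(im[80:310,140:420],None,fx=2.5,fy=2.5,interpolation=2))
E
```

```text
19.55 [464.8 277.1 166.9] [-3.1411e+00  5.0000e-04 -1.8120e-01] [-0.042  0.017 -0.033 -0.02  -0.005  0.963]
```

View pics/w15z.png

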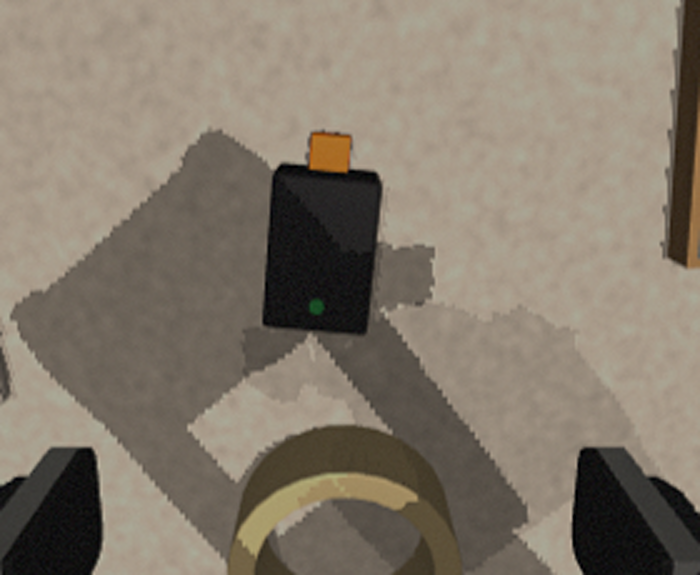

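```bash
cat > box.py <<'E'
from h import *
def quad(name,z,lo,hi,thr=45):
    s,c=pickle.load(open(name+".pkl","rb"));im=cv2.imread("pics/"+name+".png")
    V=im.max(2);m=(V<thr).astype(np.uint8);mm=np.zeros_like(m);mm[lo[1]:hi[1],lo[0]:hi[0]]=m[lo[1]:hi[1],lo[0]:hi[0]]
    k,l,st,ce=cv2.connectedComponentsWithStats(mm);i=1+np.argmax(st[1:,4])
    cn=max(cv2.findContours((l==i).astype(np.uint8),0,2)[0],key=cv2.contourArea)
    rc=cv2.minAreaRect(cn);P=np.array([onz(c,q,z) for q in cv2.boxPoints(rc)])
    return s,c,cn,rc,P
E
python3 - <<'E'
from box import *
s,c=pickle.load(open("w15.pkl","rb"))
f=lambda u:(u[0]/2.5+140,u[1]/2.5+80)
P=[onz(c,f(u),36) for u in [(274,174),(381,181),(368,333),(263,325)]]
for i in range(4):
    d=P[(i+1)%4]-P[i];print(P[i].round(1),np.hypot(*d[:2]).round(1),np.arctan2(d[1],d[0]).round(3))
print("mean",np.mean(P,0))
print("stub tip",onz(c,f((331,134)),16).round(1),"base",onz(c,f((329,172)),16).round(1))
s2,c2=pickle.load(open("w2.pkl","rb"))
print(tri(c,f((381,181)),c2,(91,186)),tri(c,f((274,174)),c2,(33,193)))
s,c,cn,rc,P=quad("w15",36,(230,140),(310,225));print(rc,P.round(1),P.mean(0))
print(proj(c,[470,278,36]))
E
```

```text
[503.4 293.7  36. ] 40.4 -1.818
[493.5 254.5  36. ] 60.5 2.889
[434.9 269.7  36. ] 41.9 1.308
[445.7 310.2  36. ] 59.9 -0.278
mean [469.36581131 282.01875022  36.        ]
stub tip [512.5 270.3  16. ] base [498.  273.8  16. ]
(array([491.9509603 , 253.67003451,   3.07338851]), np.float64(6.119664691078536)) (array([501.14739841, 294.26543008,  29.44298323]), np.float64(3.0412930282726225))
((267.9448547363281, 179.16207885742188), (43.10060501098633, 65.107666015625), 4.763641834259033) [[446.2 311.5  36. ]
 [507.7 293.2  36. ]
 [497.1 254.2  36. ]
 [434.8 270.2  36. ]] [471.44244088 282.27682681  36.        ]
[272.51950795 180.77179293]
```

Request:
jog_arm(increments="0 0 0 0 0 0.077 1; 0.3 -0.6 2 0 0 0 1; 0 0 2.5 0 0 0 1; 0 0 2.5 0 0 0 1; 0 0 2 0 0 0 1; 0 0 1 0 0 0 1; 0 0 0 0 0 0 1; 0 0 0 0 0 0 1")

```text
clock: 20.4
eef_pos: [472.5, 280.6, 66.9]
tcp_rot: [-3.141, -0.001, -0.259]
contact_force: [-0.2, -0.4, -0.5]
opening: 1.005
```

```bash
python3 - <<'E'
from h import *
c,im=shot("w16")
E
```

```text
20.4 [472.5 280.6  66.9] [-3.141e+00 -7.000e-04 -2.591e-01] [ 0.005 -0.014 -0.008  0.002 -0.001  0.007]
```

View pics/w16.png

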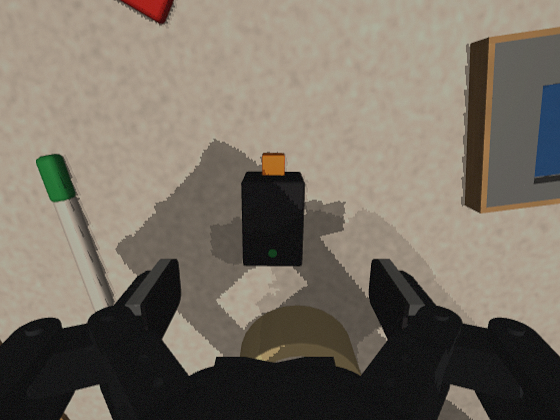

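```bash
python3 - <<'E'
from h import *
s,c=pickle.load(open("w16.pkl","rb"))
P=np.array([onz(c,u,36) for u in [(242,181),(304,181),(303,265),(242,265)]])
for i in range(4):
    d=P[(i+1)%4]-P[i];print(P[i].round(1),np.hypot(*d[:2]).round(1),np.arctan2(d[1],d[0]).round(3))
m=P.mean(0);print(m,"stub tip",onz(c,(273.5,153),16))
d=m-s["eef_pos"];y=s["tcp_rot"][2];print("tx,ty",d[0]*np.cos(y)+d[1]*np.sin(y),d[0]*np.sin(y)-d[1]*np.cos(y))
s0,c0=pickle.load(open("w15.pkl","rb"))
f=lambda u:(u[0]/2.5+140,u[1]/2.5+80)
print(tri(c,(242,265),c0,f((263,325))),tri(c,(303,265),c0,f((368,333))))
E
```

```text
[504.  293.9  36. ] 40.3 -1.831
[493.6 254.9  36. ] 60.5 2.896
[435.  269.7  36. ] 43.0 1.311
[446.  311.2  36. ] 60.5 -0.289
[469.67310799 282.42541778  36.        ] stub tip [513.71851793 270.18402287  16.        ]
tx,ty -3.2203118086841234 -1.0399263621998442
(array([446.26450694, 310.47113067,  36.96829092]), np.float64(1.0515117515161794)) (array([434.63344269, 269.67313799,  35.30659003]), np.float64(0.012541514482235028))
```

Request:
jog_arm(increments="-0.3 -0.1 1.5 0 0 0 1; 0 0 2.5 0 0 0 1; 0 0 2 0 0 0 1; 0 0 1.2 0 0 0 1; 0 0 0.6 0 0 0 1; 0 0 0 0 0 0 1; 0 0 0 0 0 0 -0.5; 0 0 0 0 0 0 -0.5", squeeze=60)

```text
clock: 21.25
eef_pos: [469.9, 282.6, -11.0]
tcp_rot: [-3.14, -0.001, -0.26]
contact_force: [-0.3, -0.1, -0.2]
opening: 0.689
```

Request:
jog_arm(increments="0 0 0 0 0 0 -0.5; 0 0 0 0 0 0 -0.5; 0 0 0 0 0 0 -0.5; 0 0 0 0 0 0 -0.5; 0 0 0 0 0 0 -0.5; 0 0 0 0 0 0 -0.5; 0 0 0 0 0 0 -0.5; 0 0 0 0 0 0 -0.5")

```text
clock: 22.05
eef_pos: [469.7, 282.5, -10.9]
tcp_rot: [-3.141, -0.001, -0.26]
contact_force: [-2.1, -0.1, 7.2]
opening: 0.472
```

```bash
python3 - <<'E'
from h import *
c,im=shot("w17")
a=r.grab_frame("side")
save("z17.png",np.hstack([cv2.resize(a[220:320,240:340],(400,400),interpolation=2),cv2.resize(im[130:350,170:390],(400,400))]))
E
```

```text
22.05 [469.7 282.5 -10.9] [-3.1407e+00 -8.0000e-04 -2.6020e-01] [-0.001  0.     0.002  0.001 -0.002  0.   ]
```

View pics/z17.png

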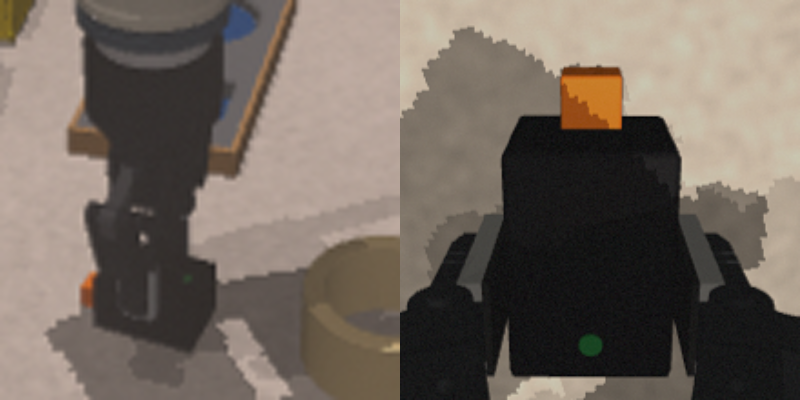

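```bash
python3 - <<'E'
from h import *
c=cam("side");p0=np.array([469.7,282.5,0]);n=np.array([.257,.966,0])
for off in (21,26,31,35):
    for uv in((275,299.5),(275,298)):
        o,d=ray(c,uv);t=((p0+n*off-o)@n)/(d@n);print(off,(o+d*t).round(1))
# bottom edge of the adapter check at y'=21
for uv in ((240+95/4,220+318/4),(240+190/4,220+350/4)):
    o,d=ray(c,uv);t=((p0+n*21-o)@n)/(d@n);print("bottom",(o+d*t).round(1))
E
```

```text
21 [473.9 303.1  17.1]
21 [473.8 303.1  21.6]
26 [473.1 308.5  21.8]
26 [473.1 308.5  26.3]
31 [472.3 313.9  26.5]
31 [472.3 313.9  31. ]
35 [471.7 318.2  30.3]
35 [471.7 318.2  34.7]
bottom [501.4 295.8   7.9]
bottom [444.1 311.    3.2]
```

Request:
jog_arm(increments="0 0 -0.5 0 0 0 -0.5; 0 0 -2 0 0 0 -0.5; 0 0 -3 0 0 0 -0.5; 0 0 -3 0 0 0 -0.5; 0 0 -3 0 0 0 -0.5; 0 0 -3 0 0 -0.134 -0.5; -0.5 2.5 -1 0 0 0 -0.5; -0.9 3.8 0 0 0 0 -0.5")

```text
clock: 22.95
eef_pos: [449.2, 222.7, 145.5]
tcp_rot: [-3.139, -0.004, -0.124]
contact_force: [0.0, -0.4, -2.1]
opening: 0.476
```

Request:
jog_arm(increments="-0.9 3.8 0 0 0 0 -0.5; -0.9 3.8 0 0 0 0 -0.5; -0.9 3.8 0 0 0 0 -0.5; -0.7 2.8 0 0 0 0 -0.5; 0 1.2 0 0 0 0 -0.5; 0 0 0 0 0 0 -0.5; 0 0 0 0 0 0 -0.5; 0 0 0 0 0 0 -0.5")

```text
clock: 23.75
eef_pos: [395.0, 73.8, 143.2]
tcp_rot: [-3.141, -0.0, -0.126]
contact_force: [0.5, 0.5, -1.5]
opening: 0.477
```

```bash
python3 - <<'E'
from h import *
c,im=shot("w18")
E
```

```text
23.75 [395.   73.8 143.2] [-3.1411e+00 -5.0000e-04 -1.2560e-01] [ 0.006  0.003  0.004 -0.001 -0.    -0.003]
```

View pics/w18.png

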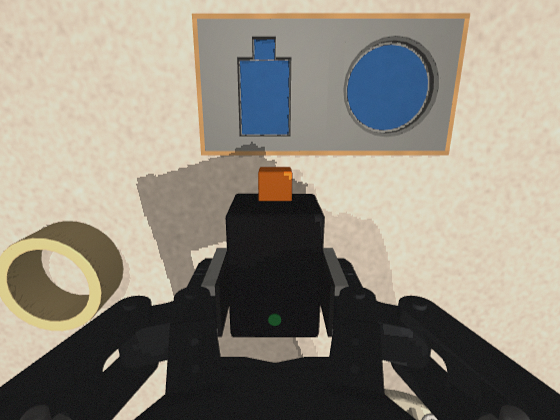

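```bash
python3 - <<'E'
from h import *
im=cv2.imread("pics/w18.png")
a=cv2.resize(im[0:170,180:480],None,fx=2.6,fy=2.6,interpolation=2);cv2.imwrite("pics/w18a.png",a)
b=cv2.resize(im[155:345,200:350],None,fx=3,fy=3,interpolation=2);cv2.imwrite("pics/w18b.png",b)
E
```

```text
(no output)
```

View pics/w18a.png

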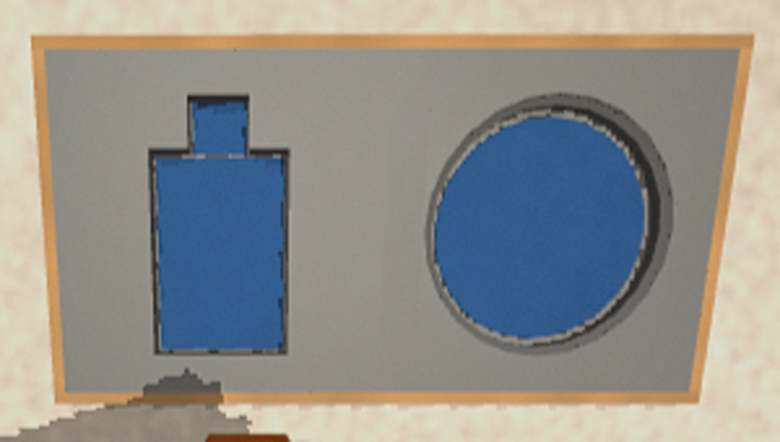

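View pics/w18b.png

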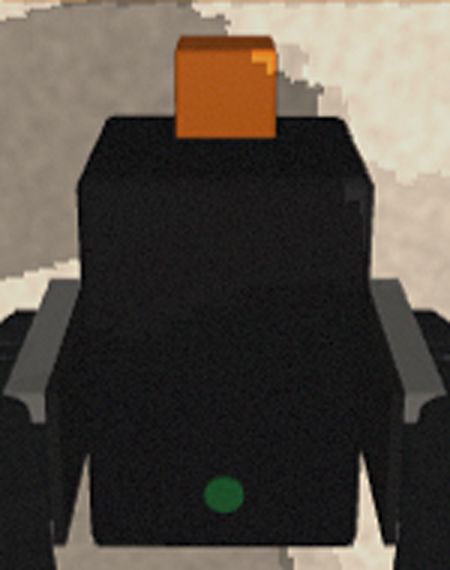

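```bash
python3 - <<'E'
from h import *
s,c=pickle.load(open("w18.pkl","rb"))
f=lambda u:(u[0]/2.6+180,u[1]/2.6)
g=lambda u:(u[0]/3+200,u[1]/3+155)
def q(n,L,z,F):
    P=np.array([onz(c,F(u),z) for u in L])
    print(n,"mean",P.mean(0).round(1))
    for i in range(len(L)):
        d=P[(i+1)%len(L)]-P[i];print("  ",P[i].round(1),np.hypot(*d[:2]).round(1),np.arctan2(d[1],d[0]).round(3))
    return P
q("insert",[(32,37),(753,37),(697,402),(57,402)],20,f)
P=q("mouth",[(150,150),(289,150),(286,354),(157,354)],20,f)
S=q("slot",[(188,96),(249,96),(248,152),(189,152)],20,f)
print("dir slot-mouth",np.arctan2(*(S.mean(0)-P.mean(0))[[1,0]]))
q("adapter",[(80,182),(373,182),(356,545),(95,545)],190.1,g)
im=cv2.imread("pics/w18.png");H,S_,V=cv2.split(cv2.cvtColor(im,cv2.COLOR_BGR2HSV))
m=((H>100)&(H<130)&(S_>130)).astype(np.uint8)
k,l,st,ce=cv2.connectedComponentsWithStats(m)
for i in range(1,k):
    if st[i,4]>300:
        cn=cv2.findContours((l==i).astype(np.uint8),0,2)[0][0];e=cv2.fitEllipse(cn);print("round?",st[i],onz(c,e[0],10).round(1))
        if st[i,0]>330:
            W=np.array([onz(c,p[0],10)[:2] for p in cn],np.float32);print(cv2.minEnclosingCircle(W),cv2.fitEllipse(W))
# mouth outer circle
print("mouth circ", cv2.fitEllipse(np.array([onz(c,f(u),20)[:2] for u in [(428,240),(520,352),(672,215),(560,94),(440,180),(640,315),(465,325),(650,150),(480,125)]],np.float32)))
# height of the rim via w2
s2,c2=pickle.load(open("w2.pkl","rb"))
print(tri(c,f((753,37)),c2,(450,116)),tri(c,f((32,37)),c2,(203,116)),tri(c,f((697,402)),c2,(432,233)))
E
```

```text
insert mean [477.2  16.4  20. ]
   [548.5 122.   20. ] 227.3 -1.698
   [ 519.8 -103.4   20. ] 114.8 3.015
   [405.9 -89.   20. ] 226.9 1.444
   [434.6 136.1  20. ] 114.8 -0.123
mouth mean [476.2  71.9  20. ]
   [511.5  90.3  20. ] 45.4 -1.698
   [505.7  45.3  20. ] 65.4 3.014
   [440.9  53.7  20. ] 45.0 1.444
   [446.6  98.3  20. ] 65.4 -0.122
slot mean [516.2  67.1  20. ]
   [525.7  75.7  20. ] 19.6 -1.698
   [523.2  56.3  20. ] 16.5 2.996
   [506.8  58.7  20. ] 19.3 1.444
   [509.3  77.8  20. ] 16.5 -0.127
dir slot-mouth -0.11908990272887444
adapter mean [394.4  73.4 190.1]
   [426.8  89.7 190.1] 40.7 -1.698
   [421.6  49.3 190.1] 60.1 3.015
   [362.   56.9 190.1] 40.9 1.444
   [367.2  97.5 190.1] 60.1 -0.13
round? [254  39  21  20 386] [516.7  67.3  10. ]
round? [ 347   45   81   85 5264] [472.1 -38.1  10. ]
((470.86859130859375, -38.02568435668945), 35.99827194213867) ((470.85455322265625, -37.907474517822266), (70.50399017333984, 70.96085357666016), 16.48527717590332)
round? [ 240   61   49   73 3477] [541.7  64.4  10. ]
mouth circ ((469.39208984375, -38.80885314941406), (79.11846160888672, 85.0223617553711), 124.45024871826172)
(array([ 520.34297322, -104.99624239,   16.75774231]), np.float64(0.4755342634081747)) (array([549.08505351, 122.49925264,  18.0318333 ]), np.float64(0.17481299349558113)) (array([405.74988999, -89.06392293,  19.01973355]), np.float64(0.7214022318620248))
```

Request:
jog_arm(increments="2 -0.2 0 0 0 0 -0.5; 3 -0.3 0 0 0 0 -0.5; 2.1 -0.3 2 0 0 0 -0.5; 1 -0.1 3 0 0 0 -0.5; 0 0 3 0 0 0 -0.5; 0 0 2.5 0 0 0 -0.5; 0 0 1.4 0 0 0 -0.5; 0 0 0 0 0 0 -0.5")

```text
clock: 24.6
eef_pos: [474.4, 72.3, 22.0]
tcp_rot: [3.141, 0.004, -0.125]
contact_force: [-1.0, 0.2, -1.6]
opening: 0.478
```

Request:
jog_arm(increments="0 0 0 0 0 0 -0.5; 0 0 0 0 0 0 -0.5; 0 0 0 0 0 0 -0.5; 0 0 0 0 0 0 -0.5; 0 0 0 0 0 0 -0.5; 0 0 0 0 0 0 -0.5; 0 0 0 0 0 0 -0.5; 0 0 0 0 0 0 -0.5")

```text
clock: 25.4
eef_pos: [475.8, 71.7, 24.1]
tcp_rot: [-3.142, 0.0, -0.126]
contact_force: [0.2, 0.2, -1.9]
opening: 0.471
```

```bash
python3 - <<'E'
from h import *
c,im=shot("w19")
a=r.grab_frame("side")
save("z19.png",np.hstack([cv2.resize(a[190:280,240:330],(400,400),interpolation=2),cv2.resize(im[130:350,170:390],(400,400))]))
p=r.sense()["eef_pos"];y=-.126
d=np.array([476.2,71.9])-(p[:2]+[-.6,-.4]);print(d[0]*np.cos(y)+d[1]*np.sin(y),d[0]*np.sin(y)-d[1]*np.cos(y))
E
```

```text
25.4 [475.8  71.7  24.1] [-3.1416  0.     -0.1263] [-0.     0.003 -0.    -0.002 -0.001  0.001]
0.9689319843527424 -0.7474659777941625
```

View pics/z19.png

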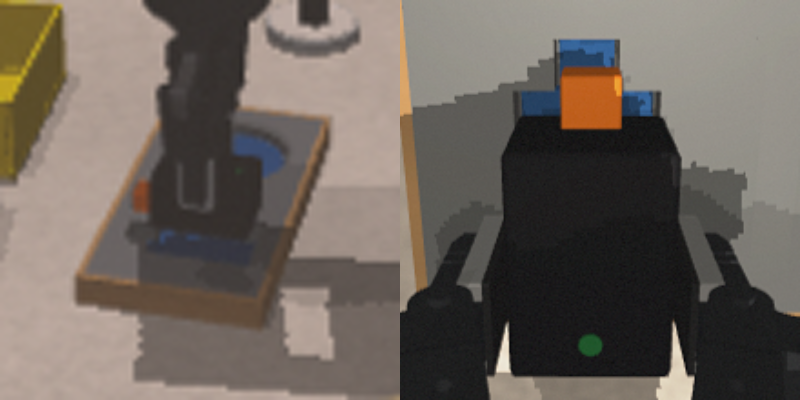

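```bash
python3 - <<'E'
from h import *
s,c=pickle.load(open("w19.pkl","rb"));f=lambda u:((u[0]-400)*.55+170,u[1]*.55+130)
R=np.array([np.cos(.126),-np.sin(.126)]);L=np.array([np.sin(.126),np.cos(.126)])
def lf(u,z):
    p=onz(c,f(u),z)[:2]-s["eef_pos"][:2];return (p@R).round(1),(p@L).round(1)
print("mouth corners",lf((514,92),20),lf((660,92),20)); print("slot",lf((556,40),20),lf((620,40),20),lf((556,90),20),lf((620,90),20))
print("stub top",lf((561,76),51),lf((621,76),51),lf((561,128),51),lf((621,128),51)); print("block top",lf((503,157),71),lf((680,157),71),lf((513,376),71),lf((670,376),71))
E
```

```text
mouth corners (np.float64(33.2), np.float64(23.5)) (np.float64(33.2), np.float64(-22.0))
slot (np.float64(49.3), np.float64(10.1)) (np.float64(49.3), np.float64(-9.3)) (np.float64(33.9), np.float64(10.4)) (np.float64(33.8), np.float64(-9.5))
stub top (np.float64(44.2), np.float64(7.2)) (np.float64(44.2), np.float64(-8.1)) (np.float64(30.4), np.float64(7.4)) (np.float64(30.4), np.float64(-8.3))
block top (np.float64(29.3), np.float64(19.8)) (np.float64(29.2), np.float64(-20.8)) (np.float64(-30.6), np.float64(19.9)) (np.float64(-30.6), np.float64(-20.8))
```

Request:
jog_arm(increments="0.1 -0.1 0 0 0 0 -0.5; 0 0 0 0 0 0 -0.5; 0 0 0.6 0 0 0 -0.5; 0 0 0.6 0 0 0 -0.5; 0 0 0.5 0 0 0 -0.5; 0 0 0.5 0 0 0 -0.5; 0 0 0.3 0 0 0 -0.5; 0 0 0 0 0 0 -0.5")

```text
clock: 26.3
eef_pos: [476.5, 72.5, -1.5]
tcp_rot: [3.141, 0.001, -0.126]
contact_force: [-0.4, 0.2, -1.7]
opening: 0.476
```

Request:
jog_arm(increments="0 0 0.15 0 0 0 -0.5; 0 0 0.15 0 0 0 -0.5; 0 0 0 0 0 0 -0.5; 0 0 0 0 0 0 -0.5; 0 0 0 0 0 0 0.1; 0 0 0 0 0 0 0.5; 0 0 0 0 0 0 0.5; 0 0 0 0 0 0 0.5")

```text
clock: 27.1
eef_pos: [477.0, 72.6, -3.8]
tcp_rot: [-3.142, -0.0, -0.126]
contact_force: [-0.4, -0.4, 0.4]
opening: 0.748
```

```bash
python3 - <<'E'
from h import *
c,im=shot("w20");print(r.sense()["contact_force"])
a=r.grab_frame("side")
save("z20.png",np.hstack([cv2.resize(a[190:280,240:330],(400,400),interpolation=2),cv2.resize(im[130:350,170:390],(400,400))]))
E
```

```text
27.1 [477.   72.6  -3.8] [-3.1415e+00 -2.0000e-04 -1.2620e-01] [-0.     0.     0.001 -0.    -0.001  0.002]
[-1.01698267 -0.16754618 -0.63009402]
```

View pics/z20.png

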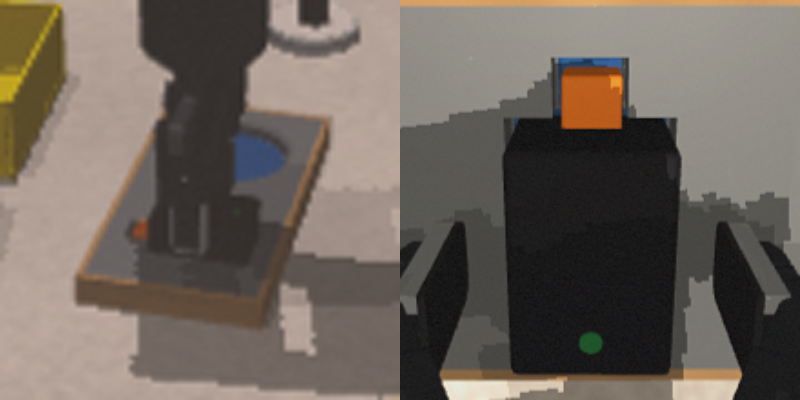

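Request:
jog_arm(increments="0 0 -0.5 0 0 0 0.7; 0 0 -1.5 0 0 0 0.7; 0 0 -3 0 0 0 0.7; 0 0 -3 0 0 0 0.7; 0 0 -3 0 0 0 0.7; 0 0 -3 0 0 0 0.7; -2 2 -1 0 0 0 0.7; -3 3 0 0 0 0 0.7")

```text
clock: 28.0
eef_pos: [423.3, 29.6, 148.4]
tcp_rot: [-3.14, -0.005, -0.125]
contact_force: [-0.1, -0.5, 0.1]
opening: 0.856
```

```bash
python3 - <<'E'
from h import *
c,im=shot("w21")
E
```

```text
28.0 [423.3  29.6 148.4] [-3.1405 -0.0053 -0.1246] [-0.544 -0.569  0.75  -0.01  -0.126 -0.534]
```

View pics/w21.png

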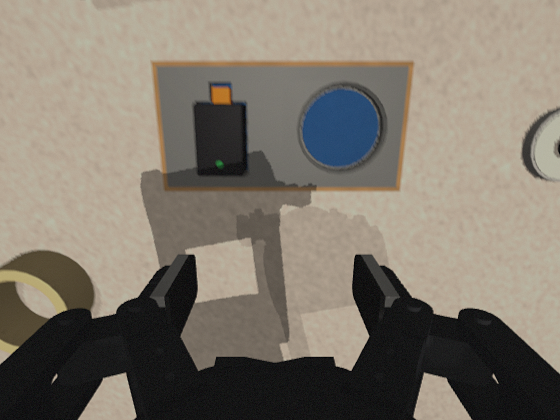

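Request:
jog_arm(increments="0.4 2.5 0 0 0 0 1; 0.6 3.8 0 0 0 0 1; 0.7 4 0 0 0 0 1; 0.7 4 0 0 0 0 1; 0.7 4 0 0 0 0 1; 0.7 4 0 0 0 0 1; 0.6 3.6 0 0 0 0 1; 0.2 1.3 0 0 0 0 1")

```text
clock: 28.85
eef_pos: [432.5, -249.3, 146.5]
tcp_rot: [3.141, -0.001, -0.128]
contact_force: [0.0, 0.5, -0.2]
opening: 0.997
```

Request:
jog_arm(increments="0 0 0 0 0 0 1; 0 0 0 0 0 0 1; 0 0 0 0 0 0 1; 0 0 0 0 0 0 1; 0 0 0 0 0 0 1; 0 0 0 0 0 0 1; 0 0 0 0 0 0 1; 0 0 0 0 0 0 1")

```text
clock: 29.65
eef_pos: [432.4, -246.3, 146.1]
tcp_rot: [-3.142, -0.0, -0.126]
contact_force: [-0.2, -0.0, 0.4]
opening: 0.996
```

```bash
python3 - <<'E'
from h import *
c,im=shot("w22");cv2.imwrite("pics/w22z.png",cv2.cvtColor(cv2.resize(im[130:330,170:390],None,fx=3,fy=3,interpolation=2),4))
s,c=pickle.load(open("w21.pkl","rb"))
P=np.array([onz(c,u,42) for u in [(195,101),(246,101),(246,175),(199,175)]]);print(P.mean(0).round(1))
for i in range(4):
    d=P[(i+1)%4]-P[i];print(P[i].round(1),np.hypot(*d[:2]).round(1),np.arctan2(d[1],d[0]).round(3))
Q=np.array([onz(c,u,20) for u in [(153,62),(413,62),(400,190),(163,190)]]);print(Q.mean(0))
E
```

```text
29.65 [ 432.4 -246.3  146.1] [-3.1416 -0.     -0.1261] [-0.002  0.001  0.    -0.     0.001 -0.001]
[476.   68.7  42. ]
[509.6  85.2  42. ] 42.4 -1.697
[504.2  43.1  42. ] 62.5 2.991
[442.5  52.5  42. ] 41.6 1.445
[447.7  93.8  42. ] 62.5 -0.139
[476.19613008  15.71301597  20.        ]
```

View pics/w22z.png

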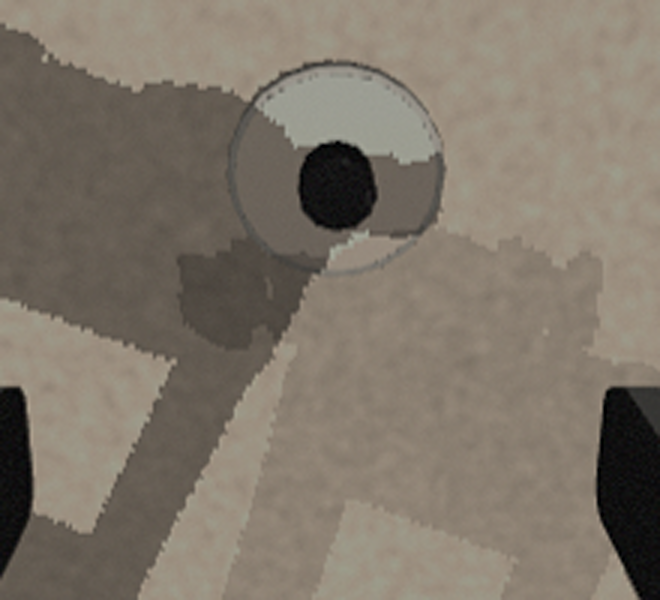

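```bash
python3 - <<'E'
from h import *
s,c=pickle.load(open("w22.pkl","rb"));s1,c1=pickle.load(open("w1.pkl","rb"))
a=onz(c,(282.3,193.8),38);b=onz(c,(282,130+167.5/3),12);print(a,b)
print(tri(c,(282.3,193.8),c1,(463,174)))
f=lambda u:(170+u[0]/3,130+u[1]/3)
P=np.array([onz(c,f(u),12)[:2] for u in [(228,165),(446,168),(336,62),(340,272),(264,90),(412,92),(262,245)]],np.float32);print(cv2.minEnclosingCircle(P))
y=-.126
for m in(a,b):
    d=m-s["eef_pos"];print("tx,ty",d[0]*np.cos(y)+d[1]*np.sin(y),d[0]*np.sin(y)-d[1]*np.cos(y))
E
```

```text
[ 429.49376691 -253.21253586   38.        ] [ 430.66291373 -253.67544536   12.        ]
(array([ 428.24031495, -253.14716041,   30.64364247]), np.float64(1.352357991625878))
((429.51007080078125, -253.85177612304688), 35.726341247558594)
tx,ty -2.028520205594757 7.271621748864995
tx,ty -0.8104694116528637 7.58393851960974
```

Request:
jog_arm(increments="-0.1 0.7 1.5 0 0 0 1; 0 0 3 0 0 0 1; 0 0 3 0 0 0 1; 0 0 3 0 0 0 1; 0 0 2.2 0 0 0 1; 0 0 1 0 0 0 0.5; 0 0 0.5 0 0 0 0.3; 0 0 0 0 0 0 0.3")

```text
clock: 30.5
eef_pos: [430.7, -253.3, 4.1]
tcp_rot: [-3.142, 0.0, -0.126]
contact_force: [-0.6, -0.4, -0.2]
opening: 0.652
```

```bash
python3 - <<'E'
from h import *
c,im=shot("w23")
a=r.grab_frame("side")
save("z23.png",np.hstack([cv2.resize(a[140:220,270:350],(400,400),interpolation=2),cv2.resize(im[130:350,170:390],(400,400))]))
E
```

```text
30.5 [ 430.7 -253.3    4.1] [-3.1416e+00  1.0000e-04 -1.2620e-01] [-0.001 -0.023 -0.008  0.002  0.011 -0.001]
```

View pics/z23.png

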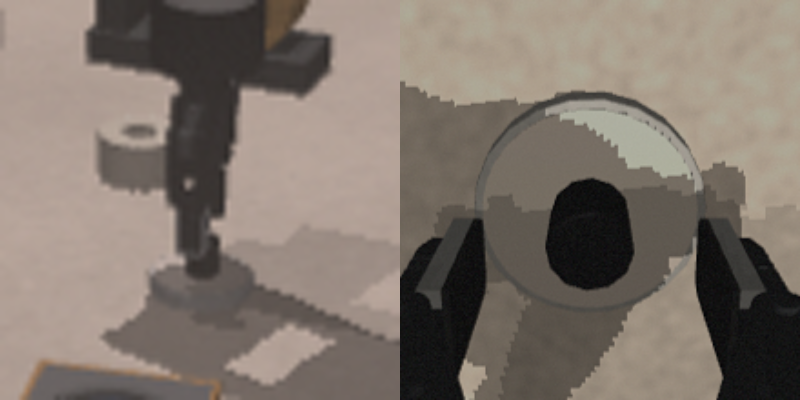

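Request:
jog_arm(increments="0 0 0.7 0 0 0 0.3; 0 0 0.5 0 0 0 0.3; 0 0 0.3 0 0 0 0.3; 0 0 0 0 0 0 -1; 0 0 0 0 0 0 -1; 0 0 0 0 0 0 -1; 0 0 0 0 0 0 -1; 0 0 0 0 0 0 -1", squeeze=50)

```text
clock: 31.4
eef_pos: [430.6, -253.2, -10.7]
tcp_rot: [3.142, -0.0, -0.126]
contact_force: [-1.6, 0.3, 4.6]
opening: 0.255
```

```bash
python3 - <<'E'
from h import *
c,im=shot("w24");print(r.sense()["contact_force"])
a=r.grab_frame("side")
save("z24.png",np.hstack([cv2.resize(a[140:220,270:350],(400,400),interpolation=2),cv2.resize(im[130:350,170:390],(400,400))]))
E
```

```text
31.4 [ 430.6 -253.2  -10.7] [ 3.1416e+00 -1.0000e-04 -1.2620e-01] [-0.001 -0.001  0.001 -0.001  0.    -0.001]
[-1.66496464  0.44949763  4.04755422]
```

View pics/z24.png

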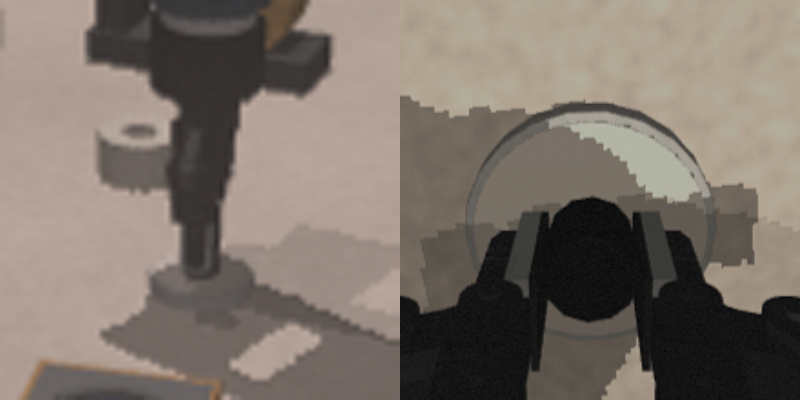

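Request:
jog_arm(increments="0 0 -0.5 0 0 0 -1; 0 0 -1.5 0 0 0 -1; 0 0 -2.5 0 0 0 -1; 0 0 -3 0 0 0 -1; 0 0 -3 0 0 0 -1; 0 0 -2.5 0 0 0 -1; -0.8 -2.4 -1 0 0 0 -1; -1.2 -3.8 0 0 0 0 -1")

```text
clock: 32.3
eef_pos: [420.2, -190.4, 131.2]
tcp_rot: [3.14, -0.005, -0.128]
contact_force: [0.3, 0.1, -1.0]
opening: 0.258
```

Request:
jog_arm(increments="-1.2 -3.8 0 0 0 0 -1; -1.2 -3.8 0 0 0 0 -1; -1.2 -3.6 0 0 0 0 -1; -1 -2.8 0 0 0 0 -1; -0.6 -1.7 0 0 0 0 -1; 0 0 0 0 0 0 -1; 0 0 0 0 0 0 -1; 0 0 0 0 0 0 -1")

```text
clock: 33.1
eef_pos: [387.0, -27.5, 129.2]
tcp_rot: [3.141, -0.0, -0.127]
contact_force: [0.2, -0.7, -0.1]
opening: 0.256
```

```bash
python3 - <<'E'
from h import *
c,im=shot("w25");cv2.imwrite("pics/w25a.png",cv2.cvtColor(cv2.resize(im[0:170,120:420],None,fx=2.6,fy=2.6,interpolation=2),4))
E
```

```text
33.1 [387.  -27.5 129.2] [ 3.1414e+00 -5.0000e-04 -1.2650e-01] [-0.008  0.002  0.     0.001  0.     0.005]
```

View pics/w25.png

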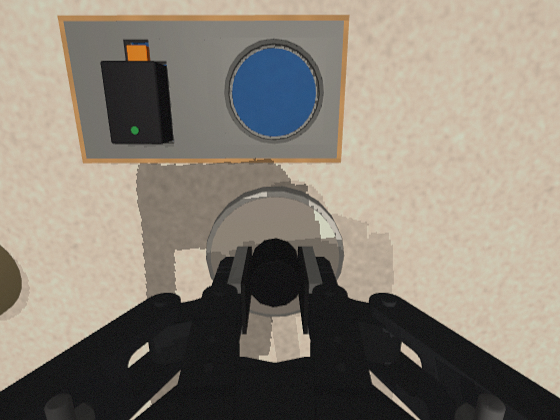

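View pics/w25a.png

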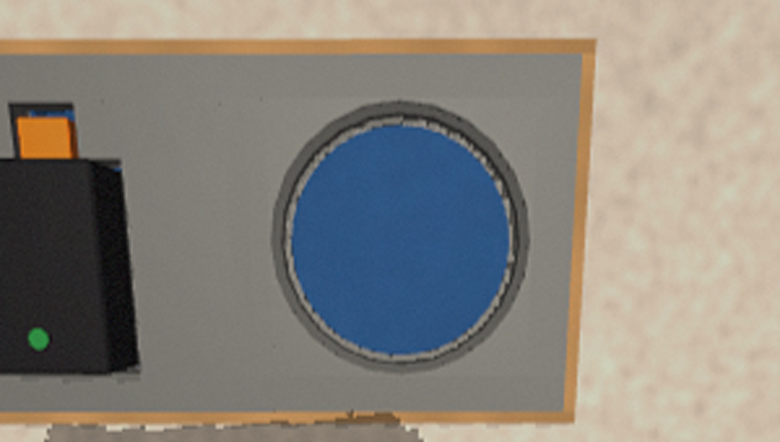

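```bash
python3 - <<'E'
from h import *
s,c=pickle.load(open("w25.pkl","rb"));im=cv2.imread("pics/w25.png")
cv2.imwrite("pics/w25b.png",cv2.resize(im[175:330,195:355],None,fx=3.8,fy=3.8,interpolation=2))
H,S_,V=cv2.split(cv2.cvtColor(im,cv2.COLOR_BGR2HSV))
m=((H>100)&(H<130)&(S_>130)).astype(np.uint8)
k,l,st,ce=cv2.connectedComponentsWithStats(m);i=1+np.argmax(st[1:,4])
cn=max(cv2.findContours((l==i).astype(np.uint8),0,2)[0],key=len)
W=np.array([onz(c,p[0],10)[:2] for p in cn],np.float32);print(st[i],cv2.fitEllipse(W))
f=lambda u:(u[0]/2.6+120,u[1]/2.6)
print("mouth",cv2.fitEllipse(np.array([onz(c,f(u),20)[:2] for u in [(272,238),(528,238),(402,100),(400,372),(310,140),(490,140),(310,336),(492,332)]],np.float32)))
print("corners",onz(c,f((596,40)),20),onz(c,f((574,422)),20))
E
```

```text
[ 232   48   84   88 5692] ((471.0179138183594, -37.635501861572266), (70.49496459960938, 70.8023910522461), 176.15399169921875)
mouth ((470.6103820800781, -37.832191467285156), (82.03309631347656, 82.61032104492188), 53.7087287902832)
corners [ 520.32773438 -103.75042111   20.        ] [405.83408369 -89.22873196  20.        ]
```

View pics/w25b.png

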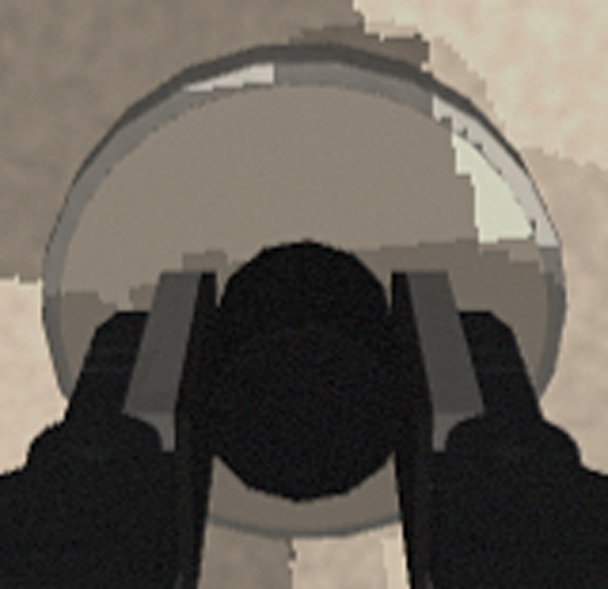

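```bash
python3 - <<'E'
from h import *
s,c=pickle.load(open("w25.pkl","rb"))
R=np.array([np.cos(.1265),-np.sin(.1265)]);L=np.array([np.sin(.1265),np.cos(.1265)])
def lf(u,z):
    p=onz(c,u,z)[:2]-s["eef_pos"][:2];return (p@R).round(1),(p@L).round(1)
g=lambda u:(195+u[0]/3.8,175+u[1]/3.8)
z0=129.2+10.7
print("disc L/R z top",lf(g((43,300)),z0+10),lf(g((566,300)),z0+10))
print("back disc",lf(g((306,538)),z0+12),"front silh bottom",lf(g((310,42)),z0),"front band",lf(g((310,58)),z0+10),lf(g((310,85)),z0+12))
print("grip back",lf(g((306,498)),z0+38),"grip base front",lf(g((306,240)),z0+12))
d=np.array([470.8,-37.9])-s["eef_pos"][:2];print("pocket",d@R,d@L)
E
```

```text
disc L/R z top (np.float64(-0.4), np.float64(35.4)) (np.float64(-0.5), np.float64(-36.4))
back disc (np.float64(-37.0), np.float64(-0.7)) front silh bottom (np.float64(33.5), np.float64(-1.3)) front band (np.float64(33.8), np.float64(-1.2)) (np.float64(30.7), np.float64(-1.2))
grip back (np.float64(-12.7), np.float64(-0.6)) grip base front (np.float64(9.3), np.float64(-0.7))
pocket 84.40307757499045 0.24819135267963646
```

Request:
jog_arm(increments="2 0 0 0 0 0 -1; 3.2 0 0 0 0 0 -1; 2.4 -0.1 2 0 0 0 -1; 1 0 3 0 0 0 -1; 0 0 3 0 0 0 -1; 0 0 2 0 0 0 -1; 0 0 1 0 0 0 -1; 0 0 0 0 0 0 -1")

```text
clock: 33.95
eef_pos: [471.3, -37.3, 18.0]
tcp_rot: [3.141, 0.002, -0.127]
contact_force: [1.4, 0.8, -0.8]
opening: 0.259
```

Request:
jog_arm(increments="0 0 0 0 0 0 -1; 0 0 0 0 0 0 -1; 0 0 0 0 0 0 -1; 0 0 0 0 0 0 -1; 0 0 0 0 0 0 -1; 0 0 0 0 0 0 -1; 0 0 0 0 0 0 -1; 0 0 0 0 0 0 -1")

```text
clock: 34.75
eef_pos: [472.1, -36.7, 19.1]
tcp_rot: [-3.142, -0.0, -0.126]
contact_force: [-0.4, 0.4, -0.5]
opening: 0.258
```

```bash
python3 - <<'E'
from h import *
c,im=shot("w26")
a=r.grab_frame("side")
save("z26.png",np.hstack([cv2.resize(a[190:280,240:330],(400,400),interpolation=2),cv2.resize(im[130:350,170:390],(400,400))]))
s=r.sense()
R=np.array([np.cos(.1265),-np.sin(.1265)]);L=np.array([np.sin(.1265),np.cos(.1265)])
d=np.array([470.8,-37.9])-s["eef_pos"][:2];print("need",d@R+1.6,d@L+.5)
E
```

```text
34.75 [472.1 -36.7  19.1] [-3.1416 -0.     -0.1261] [ 0.001  0.001  0.     0.    -0.001 -0.001]
need 0.5082449463004417 -0.878850661296229
```

View pics/z26.png

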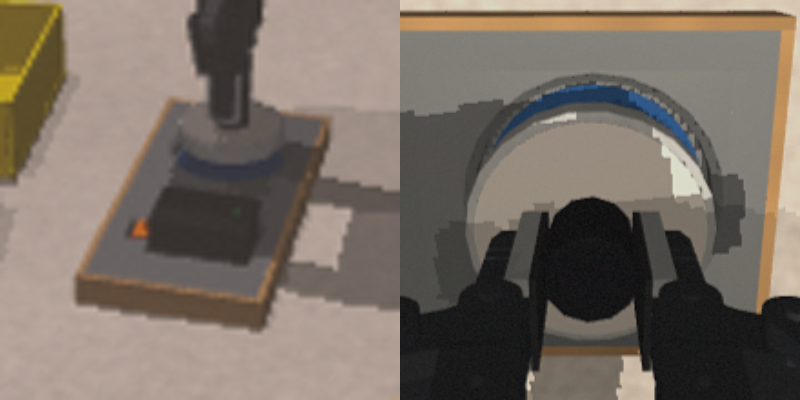

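Request:
jog_arm(increments="0.05 0.1 0 0 0 0 -1; 0 0 0.4 0 0 0 -1; 0 0 0.4 0 0 0 -1; 0 0 0.4 0 0 0 -1; 0 0 0.3 0 0 0 -1; 0 0 0.2 0 0 0 -1; 0 0 0.1 0 0 0 -1; 0 0 0 0 0 0 -1")

```text
clock: 35.65
eef_pos: [472.4, -37.7, 0.9]
tcp_rot: [3.142, 0.0, -0.126]
contact_force: [0.2, -0.1, -0.1]
opening: 0.258
```

Request:
jog_arm(increments="0 0 0.1 0 0 0 -1; 0 0 0 0 0 0 -1; 0 0 0 0 0 0 -1; 0 0 0 0 0 0 -0.3; 0 0 0 0 0 0 0; 0 0 0 0 0 0 0; 0 0 0 0 0 0 0; 0 0 0 0 0 0 0")

```text
clock: 36.45
eef_pos: [472.5, -37.7, 0.1]
tcp_rot: [-3.142, -0.0, -0.126]
contact_force: [-1.3, 0.9, -0.8]
opening: 0.5
```

```bash
python3 - <<'E'
from h import *
c,im=shot("w27")
a=r.grab_frame("side")
save("z27.png",np.hstack([cv2.resize(a[190:280,240:330],(400,400),interpolation=2),cv2.resize(im[130:350,170:390],(400,400))]))
E
```

```text
36.45 [ 4.725e+02 -3.770e+01  1.000e-01] [-3.1416e+00 -1.0000e-04 -1.2620e-01] [-0.001 -0.001 -0.     0.001  0.001 -0.002]
```

View pics/z27.png

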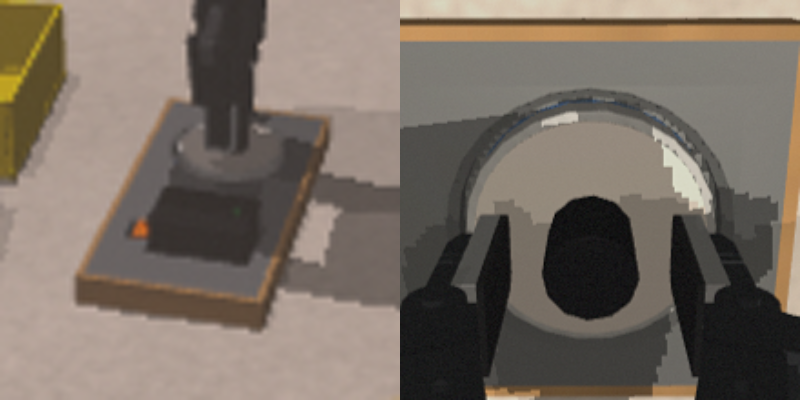

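Released in the pocket. Back up and check.

Request:
jog_arm(increments="0 0 -0.5 0 0 0 0; 0 0 -1.5 0 0 0 0; 0 0 -2.5 0 0 0 0; 0 0 -3 0 0 0 0; 0 0 -3 0 0 0 0; 0 0 -2.5 0 0 0 0; -3 -1.5 -1 0 0 0 0; -3 -2.5 0 0 0 0 0")

```text
clock: 37.35
eef_pos: [418.9, 9.2, 142.0]
tcp_rot: [-3.141, -0.004, -0.128]
contact_force: [-0.2, 1.4, 0.4]
opening: 0.502
```

Request:
jog_arm(increments="-1 0 -1.5 0 0 0 0; 0 0 -1.5 0 0 0 0; 0 0 -1.5 0 0 0 0; 0 0 0 0 0 0 0; 0 0 0 0 0 0 0; 0 0 0 0 0 0 0; 0 0 0 0 0 0 0; 0 0 0 0 0 0 0")

```text
clock: 38.15
eef_pos: [407.7, 10.7, 184.5]
tcp_rot: [3.141, 0.001, -0.126]
contact_force: [0.3, -0.0, -0.7]
opening: 0.502
```

```bash
python3 - <<'E'
from h import *
c,im=shot("w28");a=r.grab_frame("side");t=r.grab_frame("top")
save("w28z.png",cv2.resize(im[0:230,90:430],None,fx=2.3,fy=2.3,interpolation=2))
save("z28.png",np.hstack([cv2.resize(a[180:280,160:330],(480,300),interpolation=2),cv2.resize(t[90:260,90:420],(320,300))]))
E
```

```text
38.15 [407.7  10.7 184.5] [ 3.1414e+00  1.2000e-03 -1.2640e-01] [-0.001 -0.003 -0.003  0.001  0.    -0.   ]
```

View pics/w28z.png

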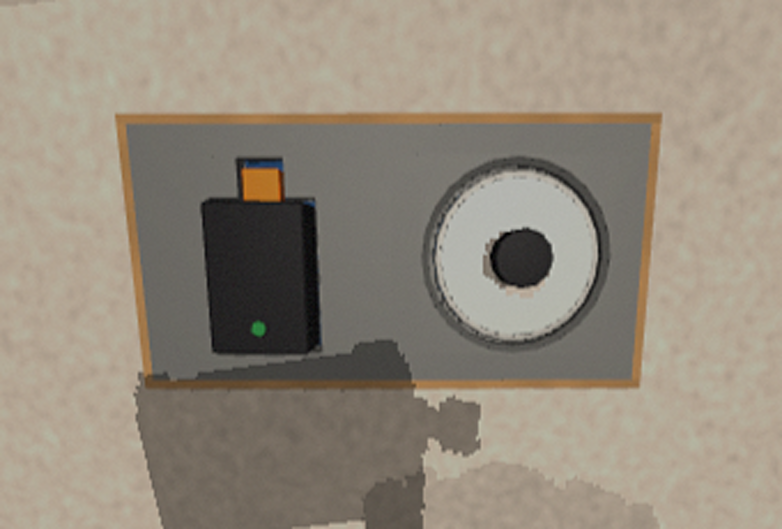

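View pics/z28.png

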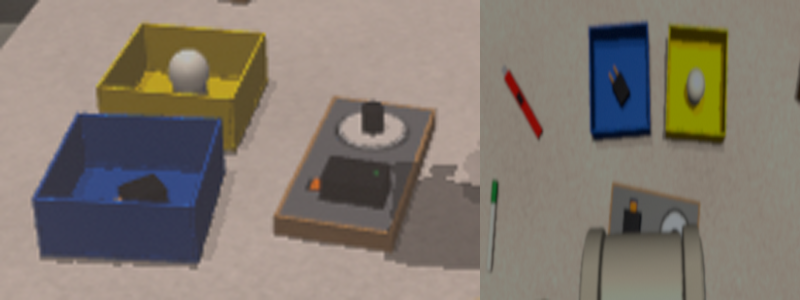

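```bash
python3 - <<'E'
from h import *
s,c=pickle.load(open("w28.pkl","rb"));s5,c5=pickle.load(open("w25.pkl","rb"))
f=lambda u:(u[0]/2.3+90,u[1]/2.3)
P=np.array([onz(c,f(u),42) for u in [(202,203),(301,202),(305,353),(212,353)]]);print("adapter",P.mean(0).round(1))
for i in range(4):
    d=P[(i+1)%4]-P[i];print(np.hypot(*d[:2]).round(1),np.arctan2(d[1],d[0]).round(3))
Q=np.array([onz(c,f(u),20) for u in [(116,115),(661,115),(638,386),(148,386)]]);ic=Q.mean(0);print("insert",ic)
print("tri adapter led", tri(c,f((258,328)),c5,(135,130.5)), "corner",tri(c,f((212,353)),c5,(111,143)))
y=-.1265;X=np.array([np.cos(y),np.sin(y)]);Y=np.array([-np.sin(y),np.cos(y)])
d=P.mean(0)[:2]-ic[:2];print("adapter in insert",d@X,d@Y)
W=np.array([onz(c,f(u),22)[:2] for u in [(435,255),(600,255),(518,168),(516,342),(458,195),(578,195),(458,313),(576,313)]],np.float32);e=cv2.fitEllipse(W);print(e);d=np.array(e[0])-ic[:2];print("mag in insert",d@X,d@Y)
d=np.array([470.8,-37.9])-ic[:2];print("pocket",d@X,d@Y)
t=onz(c,f((523,259)),48);print("grip top",t,t[:2]-e[0])
E
```

```text
adapter [475.9  72.4  42. ]
39.9 -1.689
60.6 2.994
39.6 1.443
60.2 -0.143
insert [477.48026823  16.31781066  20.        ]
tri adapter led (array([456.20399276,  75.19717088,  41.32677653]), np.float64(0.26086292272516476)) corner (array([448.81559755,  96.11643792,  42.88189022]), np.float64(0.42480416595665954))
adapter in insert -8.643006372262407 55.460122005880216
((470.5738830566406, -38.64596939086914), (71.05972290039062, 73.32313537597656), 113.70929718017578)
mag in insert 0.0831893141478575 -55.395923619851125
pocket 0.21338582537571216 -54.627387301482266
grip top [470.2609774  -37.69537379  48.        ] [-0.31290565  0.9505956 ]
```

```bash
python3 - <<'E'
from rig import r
print(r.sense()["clock"]);print(r.sign_off())
E
```

```text
38.3
the job is handed in; nothing more can be done
None
```

I finished all four placings and handed the job in at 38.3 s; no verdict is reported, so this rests on my own last pictures.

**What I did:** I set the bulb down upright in the yellow bin. The plug head went into the blue bin, the adapter into the keyed pocket and the magnifier, grip up, into the round pocket.

**Last checks, from the wrist camera:**
- **Adapter:** its top triangulated at 41–43 mm, against 42 mm when seated. It lay about 0.6 mm from the measured pocket centre and was square within about 0.02 rad.
- **Magnifier:** about 0.8 mm from the pocket centre, with the grip top within 1 mm of being over the disc's centre. Its height was not triangulated; at the seated height the disc measured 71–73 mm, against 72.
- **Bulb and plug head:** both show inside their bins in the side and top views.
- **Bystanders:** I touched none of them, and the knife and marker showed no change. The last pictures do not show the tape, labels or carton clearly enough to measure.

**What failed or disagreed:**
- **First plug grasp closed on nothing:** the pictures showed the real fingertips about 30 mm behind the reported TCP. I corrected for that from then on, with reported z values below zero at the grasps.
- **Bulb grip higher than meant:** I had gripped it before finding that offset, so the fingers sat high on the globe. The grip held and the bulb was not dropped.
- **Two weak height readings:** one wrist picture taken while the arm was moving gave doubtful heights. One adapter corner came out at 3 mm and the magnifier's grip top at 31 mm, against 38. I set those aside and used steadier views.

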